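Sort soil-core tubes by length into a covered store

TASK

Slide the clear window of the core store fully open to the left, then lay every soil-core tube from the desk flat in the row that fits its length, lying front to back across the row side by side: short tubes in the front row, medium in the middle row, long in the back row. When all are in, slide the window fully shut again, and leave the black sample jar and the glue stick where they stand.

Things in the scene. Friction and masses are not known exactly. Their poses are not given: they have to be found in the camera images.
- store: low fixed cabinet, x -160 to 160, y -95 to 285 mm, 62 mm high; origin underneath, at the centre of its right half; x away from the robot, y left. Right half (y -95 to 95): open-topped tray, floor 6 mm above the desk, inside y -85 to 85, two blue dividers (6 mm thick, tops 34 mm above the desk) make three rows; walls 10 mm, 62 mm high. Left half: closed housing 46 mm high
- row_short (a point): centre of the floor of the front row, for the 60 mm tubes; the row is 72 mm front to back (x) and 170 mm wide (y), axes as the store's; holds two tubes side by side
- row_medium (a point): centre of the floor of the middle row, for the 85 mm tubes; 97 mm front to back, 170 mm wide; holds two tubes side by side
- row_long (a point): centre of the floor of the back row, for the 110 mm tubes; 122 mm front to back, 170 mm wide; holds two tubes side by side
- window (a joint): travel of the clear window with orange edges (303 by 190 mm, underside 51, top 57 mm above the desk) to the left along the store's +y: 0 m = shut, covering the whole tray; 0.19 m = fully open at its stop, over the housing; about 1 N of friction, stays where it is left
- window_grip (a point): grip point on the black handle fin in the middle of the window: fin 16 mm thick (store y), 70 mm long (store x), from 57 to 93 mm above the desk; the point lies on its centreline 85 mm above the desk and moves with the window. Pinch from above and move along the store's y
- short_a: short soil-core tube, 60 mm long: brown round body 26 mm in diameter with a white band round its middle and 28 mm square red caps (10 mm thick) on both ends that keep it from rolling; origin at its centre, x along its length; lies loose on the desk (centre 14 mm above what it lies on). About 48 g. May be absent
- short_b: short soil-core tube, 60 mm long: brown round body 26 mm in diameter with a white band round its middle and 28 mm square red caps (10 mm thick) on both ends that keep it from rolling; origin at its centre, x along its length; lies loose on the desk (centre 14 mm above what it lies on). About 48 g. May be absent
- medium_a: medium soil-core tube, 85 mm long: brown round body 26 mm in diameter with a white band round its middle and 28 mm square red caps (10 mm thick) on both ends that keep it from rolling; origin at its centre, x along its length; lies loose on the desk (centre 14 mm above what it lies on). About 68 g. May be absent
- medium_b: medium soil-core tube, 85 mm long: brown round body 26 mm in diameter with a white band round its middle and 28 mm square red caps (10 mm thick) on both ends that keep it from rolling; origin at its centre, x along its length; lies loose on the desk (centre 14 mm above what it lies on). About 68 g. May be absent
- long_a: long soil-core tube, 110 mm long: brown round body 26 mm in diameter with a white band round its middle and 28 mm square red caps (10 mm thick) on both ends that keep it from rolling; origin at its centre, x along its length; lies loose on the desk (centre 14 mm above what it lies on). About 88 g. May be absent
- long_b: long soil-core tube, 110 mm long: brown round body 26 mm in diameter with a white band round its middle and 28 mm square red caps (10 mm thick) on both ends that keep it from rolling; origin at its centre, x along its length; lies loose on the desk (centre 14 mm above what it lies on). About 88 g. May be absent
- sample_jar: bystander: sample jar with black body and white ribbed cap, 53 mm diameter, 55 mm high, loose to the right of the tubes; origin under its centre
- glue_stick: bystander: red and yellow glue stick standing upright, 26 mm diameter, 87 mm high, loose behind the tubes; origin under its centre

How it is judged:
By the outcome, as a careful person would: the job done as asked, in the order asked, and still so for the second after the job is handed in, with the robot touching nothing.
Of short_a, short_b, medium_a, medium_b, long_a, long_b only 4 to 6 are there at a start; the rules pass over those that are not, and their reading is None.
At some moment in a run one of short_a, short_b, medium_a, medium_b, long_a, long_b may be knocked a few centimetres aside while the robot is not near it.
Once in a run the grip may slacken for a moment while it holds something.
It also fails if it takes over 210 s, if anything falls off the work surface, if the arm or the gripper's body presses on something with over 40 N, if the wrist force passes 120 N, or if a joint passes its speed limit or range.

ROBOT

A 6-joint arm with a two-finger parallel gripper is mounted at the origin on a cart in front of the work surface, level with it; the furniture and walls round the work are solid. World frame = base frame: x ahead of the robot, y to its left, z up, the work surface at z = 0. Lengths are in mm, angles in degrees, forces in N, time in s.
With the tool pointing down it reaches from about 300 to 850 mm from the base axis. Payload 4.2 kg.
Tool frame: the origin (TCP) lies between the finger pads; the fingertips stand 14 mm ahead of it and the grasp point (between the pads) lies 5 mm behind it; z points along the fingers, y is the line along which they close (so a half turn about z gives the same grasp; the last joint's range is limited). The gripper opens to 91 mm and grips with 3 to 60 N. Pads are 32 mm wide; open, the fingers measure 118 mm over their backs; the gripper's body (76 mm by 178 mm) begins 60 mm behind the grasp point.
Start: joints at [-73.453, 18.312, 89.639, -0, 72.044, -1.146], TCP at [174.755, -547.819, 194.276] pointing down, gripper open.
Joint ranges: [-177.97, 177.97], [-48.28, 115.42], [12.27, 149.76], [-77.06, 257.06], [2.81, 150.46], [-146.56, 146.56]. Speed limits (degrees/s): [147.25, 147.25, 180, 180, 180, 180].

INTERFACE

Orientations are given as [roll, pitch, yaw] about the fixed x, y, z axes, in that order (R = Rz(yaw) Ry(pitch) Rx(roll)).
In Python, from workcell import * gives the robot as it stands. The module is installed in compiled form; this text tells all that it offers.
- The arm moves only by the tool send_rows, never from a script. Its argument "deltas" is a list of rows, each a list of 2 entries, a list of its own where there are three numbers: the shift along the tool's x, y, z normalised to -1 to 1, where 1 is 0.5 m, then the turn, a rotation vector about the tool's x, y, z normalised to -1 to 1, where 1 is 0.5 rad. A call has 1 to 10 rows; each row shifts and turns the commanded pose from where the row before left it, along the tool's axes as they then stand; what a row does not reach is not made up. A row lasts 1/10 s, in which the tool goes at most 50 mm and 8.59 degrees, less where a joint would pass 70% of its speed; a pose out of reach is approached as far as the arm can. A call with a number of a shift or a turn outside -1 to 1 is refused whole. A call with a gripper value outside its range is refused whole. "grip" is the closure, from 0 (fully open) to 1 (shut), set as the call begins (left out, the last holds). The fingers move at their own pace and stop on an object; "grip_force" is the grip in N (left out, the last holds). Time passes only in rows, so rows that do not move let the fingers close. It gives the time, the measured TCP pose, the force, the opening and the grip force at its end, in the units of the state.
- state(): the state, without advancing time (a new reading comes with each control period).
- grab_frame(name): name is "side" or "top" or "wrist"; returns the picture (420x560x3 uint8, red, green, blue); there is no depth.
- calibration(name): a dict with "mtx" (3x3 intrinsics, pixels), "R" (3x3) and "t" (3): a world point X has camera coordinates R X + t. Camera axes: x right, y down, z forward; pixel columns grow to the right and rows downward; lengths in mm; the calibration is good to about 2 mm. A picture is of the moment at which its call begins: read the wrist's pose just before it. calibration takes no time and is no camera call; for the wrist camera it gives the pose at the moment of the call.
- job_done(): hands the job in; it is judged then, once.
Trained networks look in the newest picture that a camera, given by its name, has taken for a name from the list of things; names that differ only in an ending like _2 or _b are one class to them, and where a whole thing is asked for, a point or a joint stands for the part that bears it (a point fixed in the world has none). Each returns a list of dicts, best first, with "p" (0 to 1); they miss things now and then, are a little off and sometimes report something else, mostly with a low value. They report only what shows in the picture. A call takes as long as a camera call.
- trace(camera, label): "pixels" (420x560 bool, what is visible of it) and "bbox" ([left, top, width, height] in pixels, round what is visible of it).
The state is a dict: "time_s": time; "qpos": joint angles; "qvel": joint speeds; "effort": joint torques, N m; "ee_pos": TCP position; "ee_rot": TCP orientation; "force": force on the tool from outside, world axes, zero at the start; "torque": the same for the moment, N m; "gripper_width": finger opening in mm; "gripper_force": force on a finger pad.
Only numpy, scipy, OpenCV 4.12 (cv2) and the standard library are available. Lean on these libraries where they do the work, as an engineer would, in place of code of your own. Each camera call takes 0.05 s, during which the arm holds its last target. There are 200 camera calls.

## Working session

There is one attempt and no reset: what is moved stays moved. The work goes in short steps, Python scripts to look and compute and a tool call to move; the robot and the scene stay as the last step left them, time stands still between calls to the robot, and variables do not carry over. Pictures are saved under pics/ and viewed, at most 14 in all, crops included, and the job is handed in when it is done.

Besides the shell and the picture viewer there is one more tool, called after "Call:" as name(argument=value, ...) on one line, values as JSON. send_rows: Moves the arm, as the interface text tells. Scaled input: -1 to 1 covers 0.5 m each way for a shift and 0.5 rad each way for a turn. Its arguments: {"type":"object","properties":{"deltas":{"type":"array","items":{"type":"array"}},"grip":{"type":"number"},"grip_force":{"type":"number"}},"required":["deltas"]}

```bash
mkdir -p pics
cat > h.py <<'E'
from workcell import *
import numpy as np, cv2
def save(n,f,im=None):
    im=grab_frame(n) if im is None else im
    cv2.imwrite('pics/'+f,cv2.cvtColor(im,cv2.COLOR_RGB2BGR))
def ray(c,uv,z):
    R=np.array(c['R']);t=np.array(c['t']).ravel();C=-R.T@t
    d=R.T@np.linalg.inv(np.array(c['mtx']))@np.array([uv[0],uv[1],1.])
    return C+d*(z-C[2])/d[2]
def proj(c,X):
    p=np.array(c['mtx'])@(np.array(c['R'])@np.array(X,float)+np.array(c['t']).ravel());return p[:2]/p[2]
E
python3 - <<'E'
from h import *
print(state())
for n in('top','side'):
    save(n,n+'0.png'); c=calibration(n); print(n,c)
E
```

```text
{'time_s': 0.0, 'qpos': array([-7.34545878e+01,  1.83516057e+01,  8.97058168e+01, -4.07800040e-04,
        7.20441428e+01, -1.14744082e+00]), 'qvel': array([-0.0387345 ,  0.06561578, -0.00258554, -0.08340134,  0.11041457,
       -0.11817519]), 'effort': array([-8.19119577e-05, -4.12459230e+01, -2.31968307e+01,  7.26711075e-02,
        4.57304379e-02, -1.44236333e-04]), 'ee_pos': array([ 174.58125177, -547.29133213,  193.4246642 ]), 'ee_rot': array([-1.79898447e+02, -1.64623537e-03,  1.76929776e+01]), 'force': array([-0.72194292,  0.37881843,  0.761766  ]), 'torque': array([-0.00107028,  0.01713288, -0.02714467]), 'gripper_force': 0.0, 'gripper_width': 90.93881636052777}
top {'mtx': array([[433.04199467,   0.        , 283.20394123],
       [  0.        , 433.04199467, 209.6575803 ],
       [  0.        ,   0.        ,   1.        ]]), 'R': array([[-0.00283993, -0.99996242, -0.00819071],
       [-0.98432635,  0.00423965, -0.1763056 ],
       [ 0.1763337 ,  0.00756164, -0.9843014 ]]), 't': array([-153.76118488,  568.05442226, 1110.32731203])}
side {'mtx': array([[433.31386896,   0.        , 282.99143075],
       [  0.        , 433.31386896, 205.49601819],
       [  0.        ,   0.        ,   1.        ]]), 'R': array([[-0.81753032, -0.57588193,  0.002044  ],
       [-0.27952752,  0.39371314, -0.87570219],
       [ 0.50349632, -0.71648444, -0.48284728]]), 't': array([369.74252852, 280.12497801, 712.53684517])}
```

View pics/top0.png

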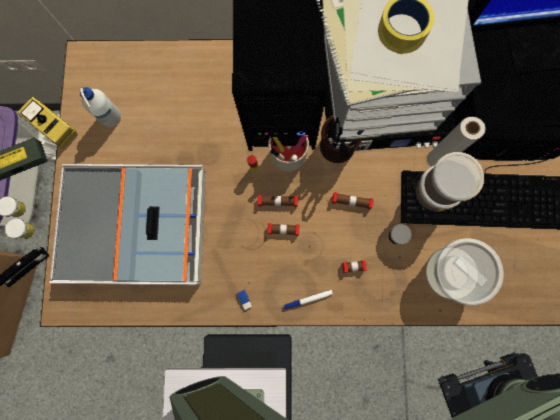

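View pics/side0.png

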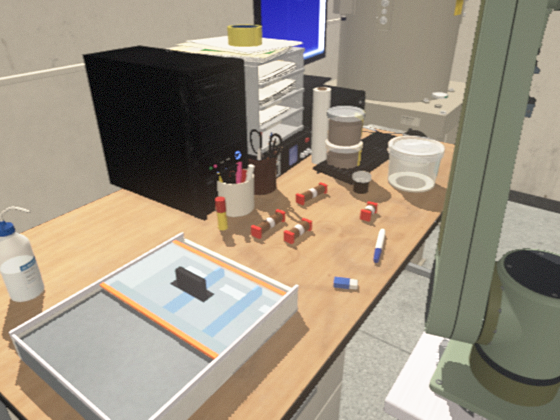

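```bash
cat > m.py <<'E'
from h import *
def tubes(cam='top',grab=True):
    if grab: grab_frame(cam)
    c=calibration(cam)
    for lab in('short_a','medium_a','long_a'):
        for d in trace(cam,lab):
            if d['p']<.3: continue
            m=d['pixels'].astype(np.uint8)
            cnt=max(cv2.findContours(m,0,2)[0],key=cv2.contourArea).reshape(-1,2)
            P=np.array([ray(c,p,20)[:2] for p in cnt],np.float32)
            print(cam,lab,round(d['p'],2),cv2.minAreaRect(P),d['bbox'])
if __name__=='__main__':
    tubes()
    for lab in('store','window','window_grip','sample_jar','glue_stick'):
        for d in trace('top',lab):
            print(lab,round(d['p'],2),d['bbox'],int(d['pixels'].sum()))
            if lab=='window' and d['p']>.4:
                c=calibration('top');cnt=cv2.findContours(d['pixels'].astype(np.uint8),0,2)[0];cnt=max(cnt,key=cv2.contourArea).reshape(-1,2)
                P=np.array([ray(c,p,57)[:2] for p in cnt],np.float32);print(cv2.minAreaRect(P),cv2.boxPoints(cv2.minAreaRect(P)))
E
python3 m.py
```

```text
top short_a 0.73 ((418.2389831542969, -345.363525390625), (25.287134170532227, 60.352516174316406), 3.601350784301758) [343.3, 261.5, 22.8, 12.9]
top medium_a 0.8 ((518.337890625, -155.80966186523438), (85.01664733886719, 32.34740447998047), 87.62614440917969) [265.4, 222.5, 38.0, 15.9]
top long_a 0.88 ((599.1262817382812, -140.0887908935547), (108.10150909423828, 28.44223403930664), 87.39679718017578) [258.0, 193.5, 44.5, 13.9]
top long_a 0.68 ((599.0791015625, -346.62957763671875), (111.26138305664062, 29.182418823242188), 80.06573486328125) [334.9, 193.7, 39.0, 15.7]
store 0.97 [52.0, 162.2, 153.2, 120.7] 17369
window 0.81 [113.7, 169.0, 79.7, 112.9] 8152
((531.66064453125, 189.71531677246094), (194.61289978027344, 303.8609313964844), 89.1254653930664) [[378.2627    94.739105]
 [682.08826   90.10129 ]
 [685.0586   284.69153 ]
 [381.23303  289.32935 ]]
window_grip 0.78 [114.5, 167.9, 77.5, 112.8] 8114
sample_jar 0.85 [387.6, 224.7, 28.0, 20.2] 363
glue_stick 0.55 [113.1, 168.8, 80.0, 113.2] 8054
```

The top view shows the store at left (52–205, 163–283) with its fin at (152,223). There are four tubes: long at (278,201) and (352,201), medium at (283,230) and short at (354,267). The jar is at (400,234) and the glue stick at (252,161). Next I fit silhouettes to get the poses.

```bash
cat > fit.py <<'E'
from h import *
from scipy.optimize import minimize
def box(x0,x1,y0,y1,z0,z1): return np.array([[x,y,z] for x in(x0,x1) for y in(y0,y1) for z in(z0,z1)],float)
def hullmask(c,P,p):
    a=np.radians(p[2]);Q=P.copy();Q[:,0]=p[0]+P[:,0]*np.cos(a)-P[:,1]*np.sin(a);Q[:,1]=p[1]+P[:,0]*np.sin(a)+P[:,1]*np.cos(a)
    S=4;uv=np.array([proj(c,q) for q in Q]);h=cv2.convexHull(((uv+.5)*S*16-8).astype(np.int32).reshape(-1,1,2))
    m=np.zeros((420*S,560*S),np.uint8);cv2.fillConvexPoly(m,h,255,shift=4);return cv2.resize(m,(560,420),interpolation=cv2.INTER_AREA)/255.
def fit(cms,P,p0,st=(8,8,6)):
    f=lambda p:sum(np.abs(hullmask(c,P,p)-m).sum()/m.sum() for c,m in cms)
    s=np.array([p0]+[np.array(p0)+np.eye(3)[i]*st[i] for i in range(3)])
    r=minimize(f,p0,method='Nelder-Mead',options=dict(initial_simplex=s,xatol=.1,fatol=1e-4));return r.x.round(1),round(r.fun,3)
STORE=box(-160,160,-95,285,0,62)
def tube(L): return box(-L/2,L/2,-14,14,0,28)
LEN={'short':60,'medium':85,'long':110}
def fittubes(cam='top'):
    c=calibration(cam);out=[]
    for k,L in LEN.items():
        for d in trace(cam,k+'_a'):
            m=d['pixels']
            if d['p']<.3: continue
            v,u=np.nonzero(m);g=ray(c,(u.mean(),v.mean()),14)
            P=np.array([ray(c,p,20)[:2] for p in zip(u,v)],np.float32)
            a=cv2.fitLine(P,cv2.DIST_L2,0,.01,.01).ravel();yaw=np.degrees(np.arctan2(a[1],a[0]))
            out.append((k,round(d['p'],2))+fit([(c,m.astype(float))],tube(L),[g[0],g[1],yaw]))
    return out
E
python3 - <<'E'
from fit import *
grab_frame('top');grab_frame('side')
for t in fittubes('top')+fittubes('side'):print(t)
ct,cs=calibration('top'),calibration('side')
mt=trace('top','store')[0]['pixels'].astype(float);ms=trace('side','store')[0]['pixels'].astype(float)
for cm in([(ct,mt)],[(cs,ms)],[(ct,mt),(cs,ms)]):print(fit(cm,STORE,[530,130,0]))
im=grab_frame('top');save('top','crop.png',cv2.resize(im[150:300,40:220],None,fx=4,fy=4,interpolation=cv2.INTER_CUBIC))
for n in('sample_jar','glue_stick'):
  for cam,c in(('top',ct),('side',cs)):
    for d in trace(cam,n)[:2]:
        v,u=np.nonzero(d['pixels']);print(n,cam,d['p'],d['bbox'],ray(c,(u.mean(),v.mean()),28 if n[0]=='s' else 43))
E
```

```text
('short', 0.81, array([ 418.4, -345.9,  -82. ]), np.float64(0.139))
('medium', 0.6, array([424. , 371.4, 150.9]), np.float64(0.972))
('medium', 0.52, array([ 521.3, -154.4,   89.8]), np.float64(0.212))
('long', 0.76, array([ 598.9, -346.7,   79.8]), np.float64(0.281))
('long', 0.61, array([ 600.8, -140.5,   89.3]), np.float64(0.256))
('short', 0.74, array([ 420.3, -351.9,  -79. ]), np.float64(0.344))
('medium', 0.73, array([ 518.1, -157.5,  -88.8]), np.float64(0.382))
('long', 0.92, array([ 599.5, -140. ,  -90.1]), np.float64(0.267))
('long', 0.56, array([ 601.4, -349.2,   84.7]), np.float64(0.508))
(array([532. , 161.3,  -0.9]), np.float64(0.016))
(array([530.7, 162. ,  -0.8]), np.float64(0.027))
(array([531.9, 161.4,  -0.7]), np.float64(0.045))
sample_jar top 0.63 [390.5, 223.2, 25.7, 20.6] [ 503.1865501  -470.39818174   28.        ]
sample_jar top 0.52 [50.0, 163.7, 159.7, 123.9] [532.86314458 262.51202019  28.        ]
sample_jar side 0.53 [353.5, 172.7, 15.4, 23.5] [ 502.18622462 -473.32368269   28.        ]
sample_jar side 0.26 [251.6, 207.1, 33.2, 32.6] [ 584.82663097 -119.62361281   28.        ]
glue_stick top 0.71 [247.9, 155.2, 13.4, 17.7] [698.67284878 -72.30229293  43.        ]
glue_stick side 0.87 [212.4, 196.0, 14.5, 34.9] [700.58862685 -77.16354021  43.        ]
```

View pics/crop.png

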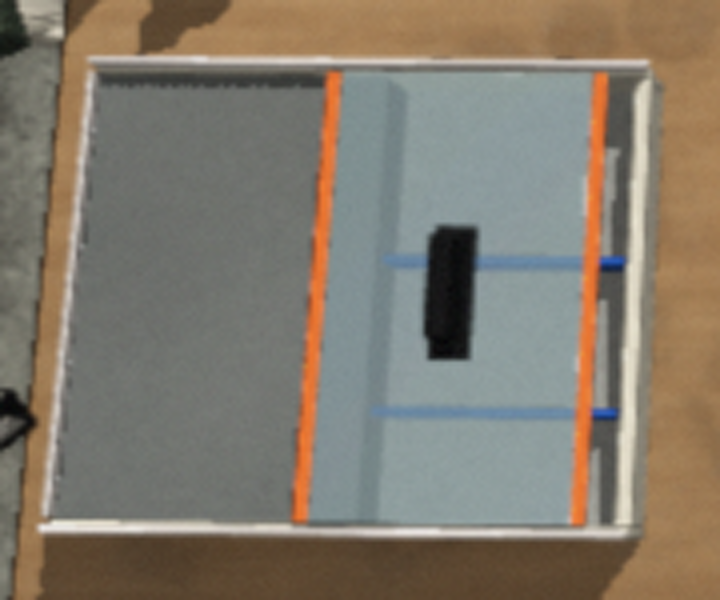

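The crop shows the window slightly open, with the fin at about (152,221) in the full picture and the dividers visible at the right. The fit puts the store at (532,161.5) with yaw about -0.8° and the window about 28 mm open.

```bash
cat > plan.py <<'E'
from h import *
from scipy.spatial.transform import Rotation as Ro
import sys
def plan(x,y,z,yaw=None):
    s=state();R=Ro.from_euler('xyz',s['ee_rot'],degrees=True);d=R.inv().apply(np.array([x,y,z])-s['ee_pos'])/500
    print('pos',s['ee_pos'].round(1),s['ee_rot'].round(1),'shift',d.round(4),'rows>=',np.linalg.norm(d)/.1)
    if yaw is not None:
        G=Ro.from_euler('xyz',[180,0,yaw],degrees=True);rv=(R.inv()*G).as_rotvec()/.5;d2=G.inv().apply(np.array([x,y,z])-s['ee_pos'])/500
        print('turn',rv.round(4),'rows>=',np.abs(rv).max()/.3,'shift after turn',d2.round(4))
if __name__=='__main__': plan(*map(float,sys.argv[1:]))
E
python3 plan.py 532 190 190 -0.8
python3 - <<'E'
from fit import *
c=calibration('top');print('fin',ray(c,(40+453/4,150+286/4),93))
cs=calibration('side');print('cup base side',ray(cs,(237,213),0),'cup top front',ray(c,(290,172),0), ray(cs,(237,213),0))
E
```

```text
pos [ 174.8 -547.8  194.3] [180.    0.   17.7] shift [ 1.1291 -1.1887  0.0084] rows>= 16.395300883320527
turn [ 2.000e-04 -0.000e+00  6.455e-01] rows>= 2.151677060332819 shift after turn [ 0.6938 -1.4855  0.0085]
fin [530.26993101 178.17587751  93.        ]
cup base side [ 713.42912135 -153.01296878    0.        ] cup top front [ 684.99209692 -175.0131422     0.        ] [ 713.42912135 -153.01296878    0.        ]
```

Call:
send_rows(deltas=[[[0,0,0],[0,0,0.216]],[[0,0,0],[0,0,0.216]],[[0,0,0],[0,0,0.216]]])

```text
time_s: 1.6
ee_pos: [174.7, -547.8, 194.3]
ee_rot: [180.0, 0.0, -1.1]
force: [-0.7, 0.5, -0.1]
gripper_width: 90.9
gripper_force: 0.0
```

Call:
send_rows(deltas=[[[0.0408,-0.0868,0],[0,0,0]],[[0.0408,-0.0868,0],[0,0,0]],[[0.0408,-0.0868,0],[0,0,0]],[[0.0408,-0.0868,0],[0,0,0]],[[0.0408,-0.0868,0],[0,0,0]],[[0.0408,-0.0868,0],[0,0,0]],[[0.0408,-0.0868,0],[0,0,0]],[[0.0408,-0.0868,0],[0,0,0]],[[0.0408,-0.0868,0],[0,0,0]],[[0.0408,-0.0868,0],[0,0,0]]])

```text
time_s: 2.6
ee_pos: [385.9, -115.2, 194.6]
ee_rot: [180.0, -0.1, -0.9]
force: [0.4, -0.9, -0.7]
gripper_width: 91.2
gripper_force: 0.0
```

Call:
send_rows(deltas=[[[0.0408,-0.0868,0],[0,0,0]],[[0.0408,-0.0868,0],[0,0,0]],[[0.0408,-0.0868,0],[0,0,0]],[[0.0408,-0.0868,0],[0,0,0]],[[0.0408,-0.0868,0],[0,0,0]],[[0.0408,-0.0868,0],[0,0,0]],[[0.0408,-0.0868,0],[0,0,0]],[[0,0,0],[0,0,0]],[[0,0,0],[0,0,0]]])

```text
time_s: 3.5
ee_pos: [532.5, 185.2, 193.6]
ee_rot: [179.9, 0.1, -0.8]
force: [0.2, -0.7, -0.0]
gripper_width: 91.0
gripper_force: 0.0
```

```bash
python3 plan.py 532 188 80 -0.8
python3 - <<'E'
from h import *
save('wrist','w1.png');c=calibration('wrist');print({k:np.round(v,3) for k,v in c.items()})
E
```

```text
pos [532.5 185.2 193.6] [ 1.799e+02  1.000e-01 -8.000e-01] shift [-0.0008 -0.0058  0.2272] rows>= 2.2728885303038884
turn [0.002  0.0025 0.0016] rows>= 0.0082799439815689 shift after turn [-0.0011 -0.0056  0.2272]
{'mtx': array([[319.731,   0.   , 283.225],
       [  0.   , 319.731, 208.403],
       [  0.   ,   0.   ,   1.   ]]), 'R': array([[-0.015, -1.   , -0.   ],
       [-0.971,  0.015,  0.239],
       [-0.239,  0.004, -0.971]]), 't': array([192.394, 487.05 , 516.138])}
```

View pics/w1.png

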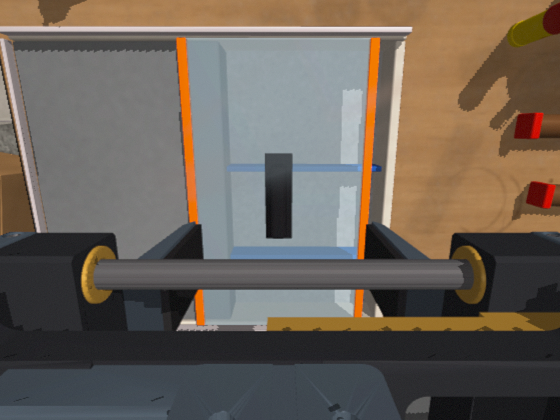

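The wrist view shows the fin centred between the open fingers (columns 265–293), so I can go straight down and grip.

Call:
send_rows(deltas=[[[0,-0.004,0.076],[0,0,0]],[[0,0,0.076],[0,0,0]],[[0,0,0.075],[0,0,0]],[[0,0,0],[0,0,0]]])

```text
time_s: 3.95
ee_pos: [528.3, 183.7, 76.6]
ee_rot: [179.8, 0.6, -1.0]
force: [-0.1, 0.3, -0.2]
gripper_width: 91.4
gripper_force: 0.0
```

Call:
send_rows(deltas=[[[0,0,0],[0,0,0]],[[0,0,0],[0,0,0]],[[0,0,0],[0,0,0]],[[0,0,0],[0,0,0]],[[0,0,0],[0,0,0]],[[0,0,0],[0,0,0]],[[0,0,0],[0,0,0]],[[0,0,0],[0,0,0]]], grip=1, grip_force=20)

```text
time_s: 4.75
ee_pos: [532.7, 186.6, 80.7]
ee_rot: [180.0, 0.0, -0.9]
force: [-0.5, 0.2, -0.2]
gripper_width: 30.3
gripper_force: 0.0
```

```bash
python3 plan.py 534.2 351.5 80 -0.8; python3 -c "
from h import *
s=state();print(s['gripper_width'],s['gripper_force'],s['force'])"
```

```text
pos [532.7 186.6  80.7] [180.    0.   -0.9] shift [-0.0021 -0.3297  0.0013] rows>= 3.2972400222421694
turn [ 0.0003  0.0002 -0.0023] rows>= 0.007802295375697628 shift after turn [-0.0017 -0.3297  0.0013]
30.310795287845615 0.0 [-0.5146818   0.18656177 -0.24246764]
```

Call:
send_rows(deltas=[[[0,0,0],[0,0,0]],[[0,0,0],[0,0,0]],[[0,0,0],[0,0,0]],[[0,0,0],[0,0,0]]])

```text
time_s: 5.15
ee_pos: [532.8, 186.6, 80.7]
ee_rot: [180.0, 0.0, -0.9]
force: [0.4, 0.3, 0.0]
gripper_width: 0.5
gripper_force: 0.0
```

Call:
send_rows(deltas=[[[0,-0.033,0],[0,0,0]],[[0,-0.033,0],[0,0,0]],[[0,-0.033,0],[0,0,0]],[[0,-0.033,0],[0,0,0]],[[0,-0.033,0],[0,0,0]],[[0,-0.033,0],[0,0,0]],[[0,-0.033,0],[0,0,0]],[[0,-0.033,0],[0,0,0]],[[0,-0.033,0],[0,0,0]],[[0,-0.02,0],[0,0,0]]])

```text
time_s: 6.15
ee_pos: [535.2, 346.9, 80.6]
ee_rot: [-180.0, -0.0, -0.8]
force: [-0.4, -0.2, 0.5]
gripper_width: 0.4
gripper_force: 0.0
```

Call:
send_rows(deltas=[[[0,-0.01,0],[0,0,0]],[[0,-0.004,0],[0,0,0]],[[0,0,0],[0,0,0]]])

```text
time_s: 6.45
ee_pos: [535.2, 351.9, 80.6]
ee_rot: [180.0, 0.0, -0.9]
force: [0.5, 0.2, 0.0]
gripper_width: 0.3
gripper_force: 0.0
```

The gripper closed to 0.5 mm, so it missed the fin. I need to see where it stands.

Run:
```python
from h import *
im=grab_frame('side');save('side','s2.png',cv2.resize(im[200:420,0:320],None,fx=2.4,fy=2.4))
im=grab_frame('top')
for d in trace('top','window_grip')+trace('top','window'):print(d['p'],d['bbox'])
```

```text
0.69 [113.0, 168.4, 81.8, 110.2]
0.67 [113.5, 169.0, 77.5, 113.9]
```

View pics/s2.png

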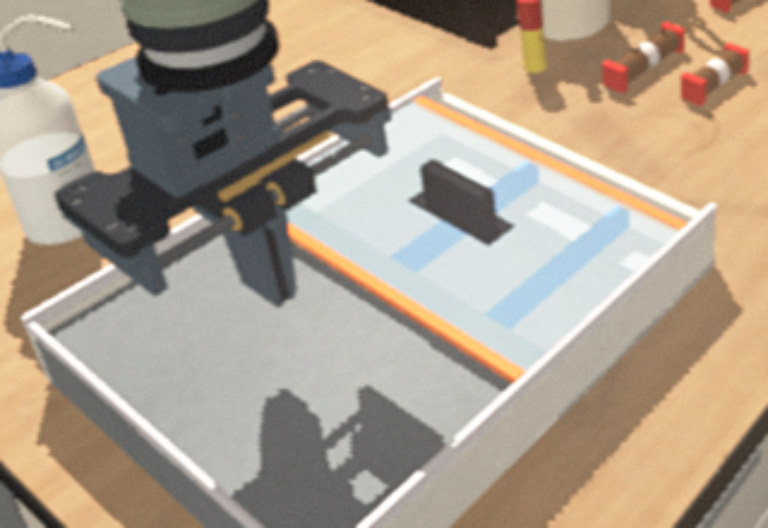

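Run:
```python
from h import *
cs=calibration('side');ct=calibration('top');s=state();print(s['ee_pos'],s['gripper_width'])
for n,X in(('tips',(535,352,66)),('fin top',(532,187,93)),('fin base',(532,187,57)),('finend',(567,187,93)),('finend',(497,187,93))):print(n,proj(cs,X),proj(ct,X))
w=calibration('wrist');print(proj(w,(535,352,66)),proj(w,(535,352,58)))
save('wrist','w2.png')
```

```text
[535.34433066 351.51065754  80.77331066] 0.6494386707323525
tips [115.20654577 336.74283312] [ 90.70643866 221.52112941]
fin top [189.63492637 272.31713943] [149.86144811 220.8486129 ]
fin base [191.57765462 287.58022938] [154.08318784 222.89478672]
finend [176.50701585 265.7042153 ] [150.55767735 207.46866827]
finend [203.35308745 279.22739056] [149.15746159 234.37763465]
[282.57006968 232.4681804 ] [282.60237647 228.91055327]
```

View pics/w2.png

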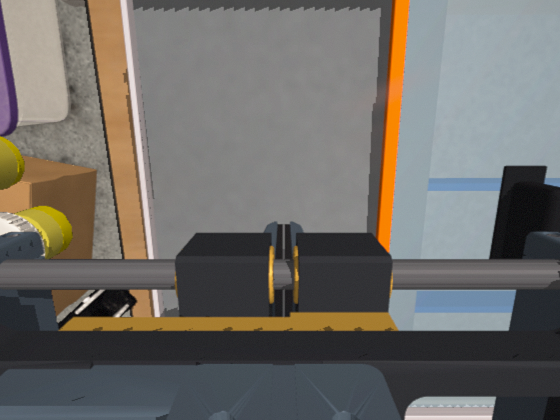

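Run:
```python
from h import *
cs=calibration('side');im=grab_frame('side')
x0,y0,S=60,220,5
c=cv2.resize(im[y0:y0+115,x0:x0+155],None,fx=S,fy=S,interpolation=cv2.INTER_CUBIC)
def mark(X,col):
    p=(proj(cs,X)-[x0,y0]+.5)*S;cv2.circle(c,tuple(int(v) for v in p),4,col,-1)
for z,col in((66,(255,0,0)),(80,(255,255,0)),(94,(0,255,0))):
    for x in(519,551):
        for y in(352,):mark((x,y,z),col)
for x in(497,567):
    for z in(57,93):mark((x,188,z),(255,0,255))
save('','s3.png',c)
```

```text
(no output)
```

View pics/s3.png

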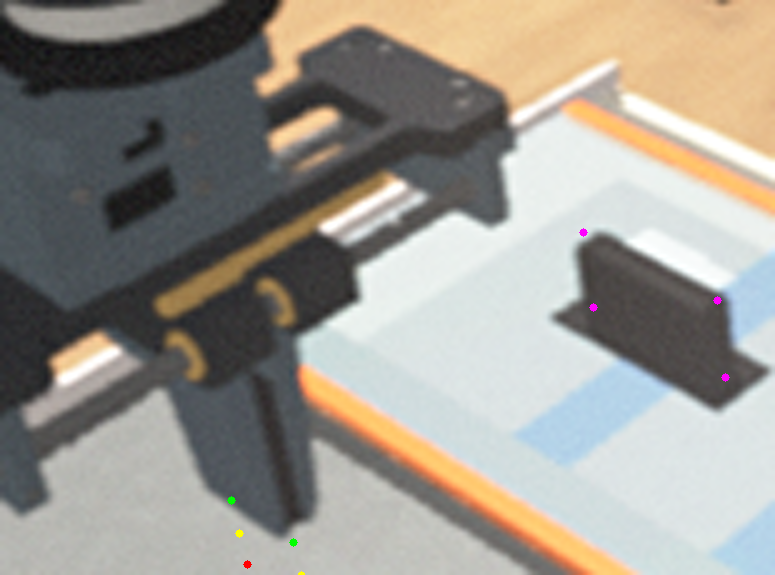

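The fin markers line up, but the fingertips stand at about z 94, not 66. So the real tips are about 28 mm higher than nominal. I'll probe gently onto the housing top (46 mm) to calibrate.

Call:
send_rows(deltas=[[[0,0,0.012],[0,0,0]],[[0,0,0.012],[0,0,0]],[[0,0,0.008],[0,0,0]],[[0,0,0.004],[0,0,0]],[[0,0,0.004],[0,0,0]],[[0,0,0.004],[0,0,0]],[[0,0,0],[0,0,0]]])

```text
time_s: 7.45
ee_pos: [535.2, 352.0, 58.5]
ee_rot: [180.0, 0.0, -0.9]
force: [-0.1, -0.3, 0.1]
gripper_width: 0.3
gripper_force: 0.0
```

Call:
send_rows(deltas=[[[0,0,0.006],[0,0,0]],[[0,0,0.006],[0,0,0]],[[0,0,0],[0,0,0]]])

```text
time_s: 7.75
ee_pos: [534.9, 351.9, 52.2]
ee_rot: [180.0, 0.0, -0.9]
force: [0.1, -0.6, -1.1]
gripper_width: 0.5
gripper_force: 0.0
```

Call:
send_rows(deltas=[[[0,0,0.006],[0,0,0]],[[0,0,0.006],[0,0,0]],[[0,0,0],[0,0,0]]])

```text
time_s: 8.05
ee_pos: [535.0, 351.9, 46.1]
ee_rot: [180.0, 0.0, -0.9]
force: [-0.1, 0.1, 0.1]
gripper_width: 0.5
gripper_force: 0.0
```

Call:
send_rows(deltas=[[[0,0,0.006],[0,0,0]],[[0,0,0.006],[0,0,0]],[[0,0,0],[0,0,0]]])

```text
time_s: 8.35
ee_pos: [534.9, 351.9, 40.1]
ee_rot: [180.0, 0.1, -0.9]
force: [-0.2, 0.7, -0.6]
gripper_width: 0.3
gripper_force: 0.0
```

Call:
send_rows(deltas=[[[0,0,0.004],[0,0,0]],[[0,0,0.004],[0,0,0]],[[0,0,0],[0,0,0]]])

```text
time_s: 8.65
ee_pos: [535.1, 352.0, 36.4]
ee_rot: [180.0, 0.0, -0.9]
force: [-0.4, -0.5, -0.1]
gripper_width: 0.0
gripper_force: 0.0
```

Call:
send_rows(deltas=[[[0,0,0.004],[0,0,0]],[[0,0,0],[0,0,0]]])

```text
time_s: 8.85
ee_pos: [535.1, 352.0, 34.5]
ee_rot: [180.0, 0.0, -0.9]
force: [-0.4, -0.1, 0.3]
gripper_width: 0.5
gripper_force: 0.0
```

Call:
send_rows(deltas=[[[0,0,0.004],[0,0,0]],[[0,0,0],[0,0,0]]])

```text
time_s: 9.05
ee_pos: [535.2, 352.0, 32.5]
ee_rot: [180.0, 0.0, -0.9]
force: [0.5, 0.2, 0.2]
gripper_width: 0.5
gripper_force: 0.0
```

Call:
send_rows(deltas=[[[0,0,0.004],[0,0,0]],[[0,0,0],[0,0,0]]])

```text
time_s: 9.25
ee_pos: [535.1, 352.0, 30.4]
ee_rot: [180.0, 0.0, -0.9]
force: [0.0, 0.1, 0.6]
gripper_width: 0.7
gripper_force: 0.0
```

Call:
send_rows(deltas=[[[0,0,0.004],[0,0,0]],[[0,0,0],[0,0,0]]])

```text
time_s: 9.45
ee_pos: [535.1, 352.0, 28.4]
ee_rot: [180.0, 0.0, -0.9]
force: [0.2, -0.4, -1.0]
gripper_width: 0.5
gripper_force: 0.0
```

Run:
```python
from h import *
cs=calibration('side');im=grab_frame('side');s=state();print(s['ee_pos'],s['force'])
x0,y0,S=60,240,5
c=cv2.resize(im[y0:y0+115,x0:x0+155],None,fx=S,fy=S,interpolation=cv2.INTER_CUBIC)
for z,col in((46,(255,0,0)),(60,(255,255,0))):
    for x in(519,551):
        p=(proj(cs,(x,352,z))-[x0,y0]+.5)*S;cv2.circle(c,tuple(int(v) for v in p),3,col,-1)
save('','s4.png',c)
```

```text
[535.1936411  352.01869069  28.53470299] [-0.44297794  0.77645448  1.32404778]
```

View pics/s4.png

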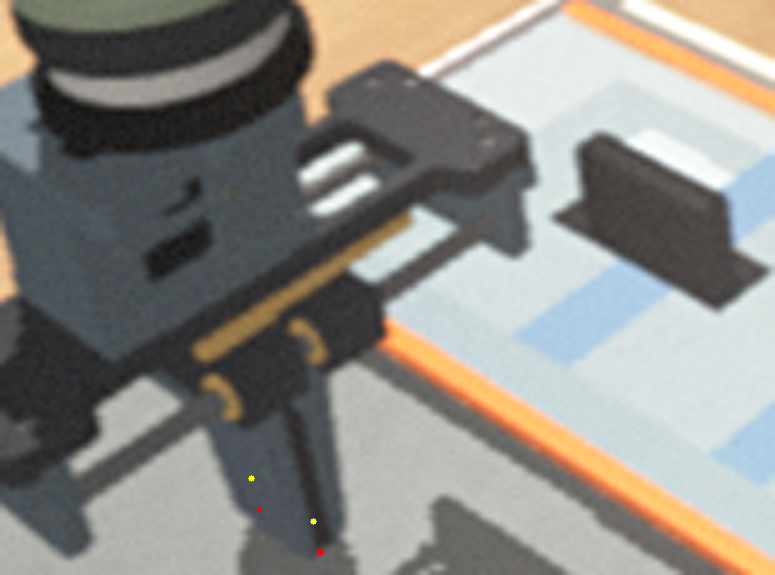

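Call:
send_rows(deltas=[[[0,0,0.003],[0,0,0]],[[0,0,0],[0,0,0]]])

```text
time_s: 9.7
ee_pos: [535.2, 352.0, 27.0]
ee_rot: [180.0, 0.0, -0.9]
force: [0.0, -1.0, 1.1]
gripper_width: 0.3
gripper_force: 0.0
```

Call:
send_rows(deltas=[[[0,0,0.003],[0,0,0]],[[0,0,0],[0,0,0]]])

```text
time_s: 9.9
ee_pos: [535.4, 352.2, 26.6]
ee_rot: [-180.0, -0.0, -0.9]
force: [-0.8, -1.3, 4.4]
gripper_width: 0.6
gripper_force: 2.3
```

Contact came at a TCP reading of about 27, so tip z is the reading plus 19. I'll use that offset from here on. Now I lift, open and return above the fin.

Call:
send_rows(deltas=[[[0,0,-0.04],[0,0,0]],[[0,0,-0.06],[0,0,0]],[[0,0,-0.06],[0,0,0]],[[-0.002,0.082,0],[0,0,0]],[[-0.002,0.082,0],[0,0,0]],[[-0.002,0.082,0],[0,0,0]],[[0,0.082,0],[0,0,0]],[[0,0,0],[0,0,0]],[[0,0,0],[0,0,0]],[[0,0,0],[0,0,0]]], grip=0.2)

```text
time_s: 10.9
ee_pos: [530.1, 189.1, 105.8]
ee_rot: [-180.0, -0.0, -0.8]
force: [0.1, 0.5, -0.5]
gripper_width: 72.7
gripper_force: 0.0
```

```bash
python3 plan.py 533 187 47 -0.8
```

```text
pos [530.1 189.1 105.8] [-180.    -0.    -0.8] shift [0.0058 0.0041 0.1176] rows>= 1.1784994895006533
turn [-0.0012 -0.0011 -0.0016] rows>= 0.005367222150723067 shift after turn [0.0059 0.0041 0.1176]
```

Call:
send_rows(deltas=[[[0.006,0.003,0],[0,0,0]],[[0,0,0.04],[0,0,0]],[[0,0,0.04],[0,0,0]],[[0,0,0.038],[0,0,0]],[[0,0,0],[0,0,0]]])

```text
time_s: 11.4
ee_pos: [530.9, 186.9, 44.2]
ee_rot: [179.9, 0.3, -0.8]
force: [-1.2, -0.5, -0.4]
gripper_width: 73.0
gripper_force: 0.0
```

Call:
send_rows(deltas=[[[0,0,0],[0,0,0]],[[0,0,0],[0,0,0]],[[0,0,0],[0,0,0]],[[0,0,0],[0,0,0]],[[0,0,0],[0,0,0]],[[0,0,0],[0,0,0]],[[0,0,0],[0,0,0]],[[0,0,0],[0,0,0]],[[0,0,0],[0,0,0]],[[0,0,0],[0,0,0]]], grip=1, grip_force=20)

```text
time_s: 12.4
ee_pos: [532.8, 186.8, 46.9]
ee_rot: [-180.0, -0.0, -0.9]
force: [-0.3, 1.9, 1.4]
gripper_width: 15.8
gripper_force: 20.0
```

Call:
send_rows(deltas=[[[0,-0.035,0],[0,0,0]],[[0,-0.035,0],[0,0,0]],[[0,-0.035,0],[0,0,0]],[[0,-0.035,0],[0,0,0]],[[0,-0.035,0],[0,0,0]],[[0,-0.035,0],[0,0,0]],[[0,-0.035,0],[0,0,0]],[[0,-0.035,0],[0,0,0]],[[0,-0.03,0],[0,0,0]],[[0,0,0],[0,0,0]]])

```text
time_s: 13.4
ee_pos: [535.0, 344.8, 46.9]
ee_rot: [-179.9, -0.0, -0.8]
force: [-1.3, 1.4, 5.3]
gripper_width: 15.8
gripper_force: 20.0
```

Call:
send_rows(deltas=[[[0,-0.008,0],[0,0,0]],[[0,-0.008,0],[0,0,0]],[[0,0,0],[0,0,0]]])

```text
time_s: 13.7
ee_pos: [535.1, 350.9, 46.9]
ee_rot: [-179.9, 0.0, -0.9]
force: [-1.8, 1.3, 3.7]
gripper_width: 15.9
gripper_force: 20.0
```

Call:
send_rows(deltas=[[[0,-0.004,0],[0,0,0]],[[0,-0.004,0],[0,0,0]],[[0,0,0],[0,0,0]]])

```text
time_s: 14.0
ee_pos: [535.1, 352.6, 46.8]
ee_rot: [179.9, 0.0, -0.9]
force: [-2.3, -4.4, 6.3]
gripper_width: 15.7
gripper_force: 20.0
```

The window is at its stop (352.6), which puts the store's origin at y≈162.5. I release and re-measure the tubes.

Call:
send_rows(deltas=[[[0,0,0],[0,0,0]],[[0,0,0],[0,0,0]],[[0,0,0],[0,0,0]],[[0,0,0],[0,0,0]],[[0,0,-0.06],[0,0,0]],[[0,0,-0.06],[0,0,0]],[[0,0,-0.04],[0,0,0]]], grip=0.45)

```text
time_s: 14.7
ee_pos: [536.0, 354.2, 128.7]
ee_rot: [-179.9, -0.1, -0.9]
force: [0.3, 0.8, 0.5]
gripper_width: 50.0
gripper_force: 0.0
```

```bash
cat > meas.py <<'E'
from fit import *
for cam in('top','side'):
    grab_frame(cam)
    for t in fittubes(cam):print(cam,*t)
s=state();print(s['time_s'],s['ee_pos'].round(1),s['ee_rot'].round(1),s['gripper_width'])
E
python3 meas.py; python3 plan.py 520 -156 100 89
```

```text
top short 0.83 [ 418.2 -347.7  -83.7] 0.284
top short 0.46 [ 602.4 -322.    75.3] 0.544
top medium 0.87 [ 521.1 -155.6   86.3] 0.218
top long 0.8 [ 600.2 -346.8   81.4] 0.284
top long 0.7 [ 599.5 -140.3   89.7] 0.22
side short 0.72 [ 417.8 -346.6  -85.1] 0.143
side medium 0.56 [ 520.5 -157.    86.1] 0.317
side long 0.59 [ 599.1 -140.   -87. ] 0.503
side long 0.56 [ 599.9 -350.2   84.7] 0.555
15.1 [534.5 353.1 125. ] [ 1.799e+02  1.000e-01 -9.000e-01] 50.46330347068281
pos [534.5 353.1 125. ] [ 1.799e+02  1.000e-01 -9.000e-01] shift [-0.0134  1.0185  0.0518] rows>= 10.199276836601783
turn [-1.2000e-03  6.6000e-03 -3.1371e+00] rows>= 10.456871294126111 shift after turn [-1.0186 -0.0112  0.05  ]
```

Call:
send_rows(deltas=[[[-0.0012,0.099,0],[0,0,0]],[[-0.0012,0.099,0],[0,0,0]],[[-0.0012,0.099,0],[0,0,0]],[[-0.0012,0.099,0],[0,0,0]],[[-0.0012,0.099,0],[0,0,0]],[[-0.0012,0.099,0],[0,0,0]],[[-0.0012,0.099,0],[0,0,0]],[[-0.0012,0.099,0],[0,0,0]],[[-0.0012,0.099,0],[0,0,0]],[[-0.0012,0.099,0],[0,0,0]]])

```text
time_s: 16.1
ee_pos: [521.0, -143.1, 126.0]
ee_rot: [-180.0, 0.1, -0.9]
force: [1.5, -0.3, 0.3]
gripper_width: 50.4
gripper_force: 0.0
```

Call:
send_rows(deltas=[[[0,0.028,0],[0,0,0]],[[0,0,0],[0,0,-0.295]],[[0,0,0],[0,0,-0.295]],[[0,0,0],[0,0,-0.295]],[[0,0,0],[0,0,-0.295]],[[0,0,0],[0,0,-0.295]],[[0,0,0],[0,0,-0.295]],[[0,0,0],[0,0,-0.295]],[[0,0,0],[0,0,-0.295]],[[0,0,0],[0,0,-0.295]]])

```text
time_s: 17.1
ee_pos: [521.2, -154.4, 126.0]
ee_rot: [-179.9, -0.0, 75.6]
force: [0.1, 0.1, 0.0]
gripper_width: 50.1
gripper_force: 0.0
```

Call:
send_rows(deltas=[[[0,0,0],[0,0,-0.295]],[[0,0,0],[0,0,-0.15]],[[0,0,0],[0,0,0]],[[0,0,0],[0,0,0]]])

```text
time_s: 17.5
ee_pos: [521.4, -154.7, 126.2]
ee_rot: [-179.9, -0.0, 87.9]
force: [-0.6, -0.2, 0.2]
gripper_width: 50.1
gripper_force: 0.0
```

```bash
python3 - <<'E'
from fit import *
grab_frame('wrist')
for t in fittubes('wrist'):print(*t)
E
python3 plan.py 520.7 -156 -17 88
```

```text
medium 0.77 [ 519.8 -154.8   87.1] 0.12
long 0.96 [ 598.9 -139.6  -91.1] 0.299
pos [ 521.5 -155.1  126.6] [-180.    -0.    87.9] shift [-0.0018 -0.0016  0.2872] rows>= 2.8724465354353814
turn [-0.0004 -0.0001 -0.0033] rows>= 0.010985081374375538 shift after turn [-0.0018 -0.0016  0.2872]
```

Call:
send_rows(deltas=[[[-0.001,-0.002,0.08],[0,0,0]],[[0,0,0.08],[0,0,0]],[[0,0,0.06],[0,0,0]],[[0,0,0.04],[0,0,0]],[[0,0,0.015],[0,0,0]],[[0,0,0.01],[0,0,0]],[[0,0,0],[0,0,0]],[[0,0,0],[0,0,0]]])

```text
time_s: 18.5
ee_pos: [521.4, -156.0, -14.7]
ee_rot: [179.9, 0.0, 87.9]
force: [1.0, -0.9, 1.0]
gripper_width: 50.6
gripper_force: 0.0
```

Call:
send_rows(deltas=[[[0,0,0],[0,0,0]],[[0,0,0],[0,0,0]],[[0,0,0],[0,0,0]],[[0,0,0],[0,0,0]],[[0,0,0],[0,0,0]],[[0,0,0],[0,0,0]]], grip=1, grip_force=25)

```text
time_s: 19.1
ee_pos: [520.6, -155.8, -15.4]
ee_rot: [180.0, 0.0, 87.9]
force: [-0.9, 0.3, 5.3]
gripper_width: 25.4
gripper_force: 25.0
```

Call:
send_rows(deltas=[[[0,0,-0.04],[0,0,0]],[[0,0,-0.08],[0,0,0]],[[0,0,-0.08],[0,0,0]],[[0,0,-0.08],[0,0,0]],[[0,0,0],[0,0,0]],[[0,0,0],[0,0,0]]])

```text
time_s: 19.7
ee_pos: [520.7, -155.8, 124.7]
ee_rot: [179.9, 0.0, 87.9]
force: [-0.5, 0.4, -1.1]
gripper_width: 25.6
gripper_force: 25.0
```

Call:
send_rows(deltas=[[[0,0,0],[0,0,0.282]],[[0,0,0],[0,0,0.282]],[[0,0,0],[0,0,0.282]],[[0,0,0],[0,0,0.282]],[[0,0,0],[0,0,0.282]],[[0,0,0],[0,0,0.282]],[[0,0,0],[0,0,0.282]],[[0,0,0],[0,0,0.282]],[[0,0,0],[0,0,0.282]],[[0,0,0],[0,0,0.282]]])

```text
time_s: 20.7
ee_pos: [519.1, -155.2, 121.8]
ee_rot: [-179.9, 0.2, 6.8]
force: [-0.8, -0.2, 0.1]
gripper_width: 25.6
gripper_force: 25.0
```

Call:
send_rows(deltas=[[[0,0,0],[0,0,0.282]],[[-0.0022,-0.08,0],[0,0,0]],[[-0.0022,-0.08,0],[0,0,0]],[[-0.0022,-0.08,0],[0,0,0]],[[-0.0022,-0.08,0],[0,0,0]],[[-0.0022,-0.08,0],[0,0,0]],[[-0.0022,-0.08,0],[0,0,0]],[[-0.0022,-0.08,0],[0,0,0]],[[-0.0022,-0.077,0],[0,0,0]],[[0,0,0],[0,0,0]]])

```text
time_s: 21.7
ee_pos: [515.6, 166.6, 121.9]
ee_rot: [-180.0, 0.2, -0.7]
force: [0.4, -0.6, -0.6]
gripper_width: 25.7
gripper_force: 25.0
```

Call:
send_rows(deltas=[[[0,0,0],[0,0,0]],[[0,0,0],[0,0,0]]])

```text
time_s: 21.9
ee_pos: [516.1, 161.8, 122.9]
ee_rot: [179.9, 0.1, -1.0]
force: [0.3, -0.3, -0.1]
gripper_width: 25.8
gripper_force: 25.0
```

```bash
python3 plan.py 507 162.8 -10 -0.8
python3 - <<'E'
from h import *
save('wrist','w3.png');print(state()['gripper_width'])
# expected row features in the wrist picture
c=calibration('wrist');o=np.array([532,162.4]);a=np.radians(-.85)
for x in(-76.5,26.5):
  for y in(-80,80):
    p=o+[x*np.cos(a)-y*np.sin(a),x*np.sin(a)+y*np.cos(a)];print(x,y,proj(c,(*p,34)).round(0))
E
```

```text
pos [516.1 161.8 122.9] [ 1.799e+02  1.000e-01 -1.000e+00] shift [-0.0176 -0.002   0.2659] rows>= 2.665227831823851
turn [ 0.0027  0.0051 -0.0055] rows>= 0.01833603761667983 shift after turn [-0.0183 -0.0017  0.2659]
25.57263425597082
-76.5 -80 [367. 269.]
-76.5 80 [198. 269.]
26.5 -80 [374. 159.]
26.5 80 [190. 159.]
```

View pics/w3.png

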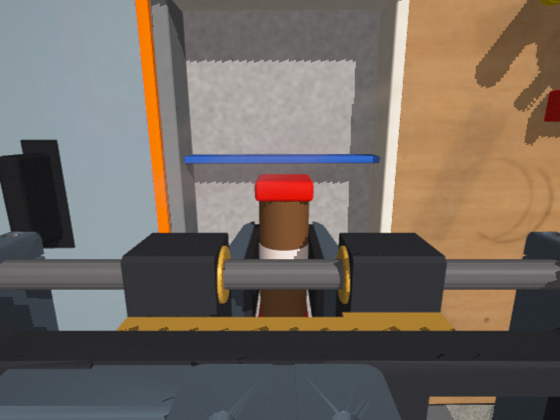

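The picture shows the rear divider at row 158, where I predicted it (159), and the tube held straight between the pads. I can lower it into the middle row.

Call:
send_rows(deltas=[[[-0.018,-0.002,0],[0,0,0]],[[0,0,0.06],[0,0,0]],[[0,0,0.06],[0,0,0]],[[0,0,0.06],[0,0,0]],[[0,0,0.04],[0,0,0]],[[0,0,0.02],[0,0,0]],[[0,0,0.015],[0,0,0]],[[0,0,0.005],[0,0,0]],[[0,0,0],[0,0,0]],[[0,0,0],[0,0,0]]])

```text
time_s: 22.95
ee_pos: [508.6, 164.2, -4.9]
ee_rot: [-180.0, -0.1, -0.9]
force: [-0.9, 0.4, -0.2]
gripper_width: 25.5
gripper_force: 25.0
```

Call:
send_rows(deltas=[[[-0.003,0,0.004],[0,0,0]],[[0,0,0.003],[0,0,0]],[[0,0,0],[0,0,0]]])

```text
time_s: 23.25
ee_pos: [506.3, 164.1, -9.2]
ee_rot: [180.0, -0.0, -0.9]
force: [0.1, -0.3, -0.3]
gripper_width: 25.8
gripper_force: 25.0
```

Release and lift, then measure again for the next tube.

Call:
send_rows(deltas=[[[0,0,0],[0,0,0]],[[0,0,0],[0,0,0]],[[0,0,0],[0,0,0]],[[0,0,0],[0,0,0]],[[0,0,-0.03],[0,0,0]],[[0,0,-0.08],[0,0,0]],[[0,0,-0.08],[0,0,0]],[[0,0,-0.08],[0,0,0]],[[0,0,0],[0,0,0]],[[0,0,0],[0,0,0]]], grip=0.45)

```text
time_s: 24.25
ee_pos: [506.7, 164.1, 126.5]
ee_rot: [-180.0, -0.1, -0.9]
force: [-0.6, 0.8, -0.8]
gripper_width: 50.0
gripper_force: 0.0
```

```bash
python3 meas.py; python3 plan.py 599.5 -140 125 88
```

```text
top short 0.69 [ 418.7 -346.3  -83.9] 0.119
top medium 0.51 [672.9 277.5  33.6] 1.07
top long 0.71 [ 598.2 -140.4   89.7] 0.305
side short 0.67 [ 419.6 -348.6  -78.7] 0.327
side medium 0.9 [516.6 156.5  -6.4] 0.517
side long 0.58 [ 599.6 -349.7   82.4] 0.289
24.65 [506.1 163.9 124.9] [ 1.8e+02  1.0e-01 -9.0e-01] 50.02952507870884
pos [506.1 163.9 124.9] [ 1.8e+02  1.0e-01 -9.0e-01] shift [ 1.967e-01  6.048e-01 -2.000e-04] rows>= 6.359424333099355
turn [-1.5000e-03  3.4000e-03 -3.1042e+00] rows>= 10.347264895812872 shift after turn [-6.01e-01  2.08e-01 -3.00e-04]
```

Run:
```python
from h import *
out=[]
for cam,(x0,y0) in(('top',(230,120)),('side',(190,160))):
    c=calibration(cam);im=grab_frame(cam);S=4
    k=cv2.resize(im[y0:y0+115,x0:x0+95],None,fx=S,fy=S,interpolation=cv2.INTER_CUBIC)
    for z,col in((81,(255,0,255)),(0,(0,255,0))):
        q=np.array([((proj(c,(x,y,z))-[x0,y0]+.5)*S) for x,y in((510,-102),(688,-102),(688,-178),(510,-178))]).astype(np.int32)
        cv2.polylines(k,[q],True,col,1)
    out.append(k)
save('','cup.png',np.hstack(out))
```

```text
(no output)
```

View pics/cup.png

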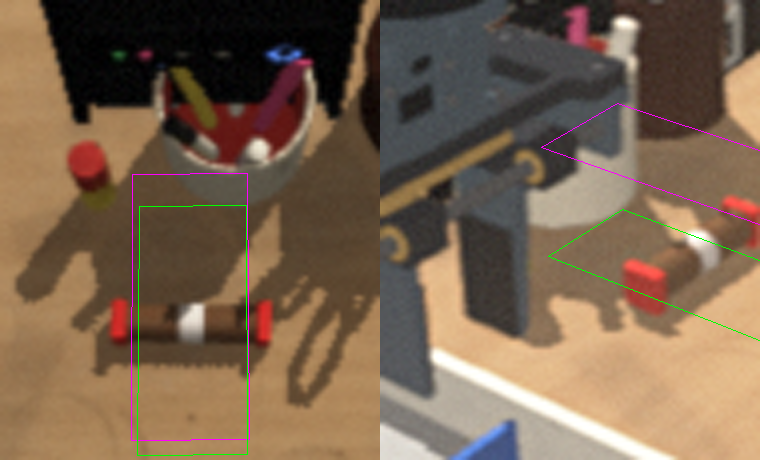

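The cup's front stands at x≈688, right at the edge of the gripper body for a direct grasp. So I'll first drag this long tube about 45 mm towards the robot, with the fingers closed behind it and the tool at yaw 0, which is well clear of the cup.

Call:
send_rows(deltas=[[[0.0337,0.0755,0],[0,0,0]],[[0.0337,0.0755,0],[0,0,0]],[[0.0337,0.0755,0],[0,0,0]],[[0.0337,0.0755,0],[0,0,0]],[[0.0337,0.0755,0],[0,0,0]],[[0.0337,0.0755,0],[0,0,0]],[[0.0337,0.0755,0],[0,0,0]],[[0.0337,0.0755,0],[0,0,0]],[[0,0,0],[0,0,0]],[[0,0,0],[0,0,0]]], grip=1)

```text
time_s: 25.75
ee_pos: [636.1, -140.7, 125.1]
ee_rot: [-180.0, 0.1, -1.0]
force: [-1.7, 0.9, -0.3]
gripper_width: 0.3
gripper_force: 0.0
```

```bash
python3 plan.py 636 -140 -13 -0.9;python3 - <<'E'
from fit import *
grab_frame('wrist')
for t in fittubes('wrist'):print(*t)
print(state()['gripper_width'])
E
```

```text
pos [ 636.1 -140.7  125.1] [-1.8e+02  1.0e-01 -1.0e+00] shift [ 1.000e-04 -1.300e-03  2.761e-01] rows>= 2.7613530678795883
turn [-0.0012  0.0022 -0.0047] rows>= 0.01564292616071267 shift after turn [-2.000e-04 -1.500e-03  2.761e-01]
short 0.65 [ 324.7 -313.   -51.7] 1.0
long 0.89 [ 597.8 -345.6   80.1] 0.547
long 0.56 [ 607.4 -138.6   89. ] 4.914
0.36389835230140133
```

Descend behind the tube.

Call:
send_rows(deltas=[[[0.001,0,0.06],[0,0,0]],[[0,0,0.06],[0,0,0]],[[0,0,0.06],[0,0,0]],[[0,0,0.05],[0,0,0]],[[0,0,0.025],[0,0,0]],[[0,0,0.015],[0,0,0]],[[0,0,0],[0,0,0]],[[0,0,0],[0,0,0]]])

```text
time_s: 26.75
ee_pos: [637.8, -140.1, -8.0]
ee_rot: [180.0, -0.1, -0.9]
force: [0.0, -0.1, 0.9]
gripper_width: 0.3
gripper_force: 0.0
```

Call:
send_rows(deltas=[[[-0.012,0,0],[0,0,0]],[[-0.012,0,0],[0,0,0]],[[-0.012,0,0],[0,0,0]],[[-0.012,0,0],[0,0,0]],[[-0.012,0,0],[0,0,0]],[[-0.012,0,0],[0,0,0]],[[-0.012,0,0],[0,0,0]],[[-0.012,0,0],[0,0,0]],[[-0.012,0,0],[0,0,0]],[[0,0,0],[0,0,0]]])

```text
time_s: 27.75
ee_pos: [581.2, -139.1, -9.5]
ee_rot: [-180.0, 0.1, -0.9]
force: [0.6, -0.5, -0.2]
gripper_width: 0.7
gripper_force: 0.0
```

Call:
send_rows(deltas=[[[0,0,-0.06],[0,0,0]],[[0,0,-0.08],[0,0,0]],[[0,0,-0.08],[0,0,0]],[[0,0,-0.05],[0,0,0]],[[0,0,0],[0,0,-0.29]],[[0,0,0],[0,0,-0.29]],[[0,0,0],[0,0,-0.29]],[[0,0,0],[0,0,-0.29]],[[0,0,0],[0,0,-0.29]],[[0,0,0],[0,0,-0.29]]], grip=0.45)

```text
time_s: 28.75
ee_pos: [581.9, -139.0, 125.0]
ee_rot: [-179.9, 0.1, 49.3]
force: [-0.1, 0.8, 0.9]
gripper_width: 50.3
gripper_force: 0.0
```

Call:
send_rows(deltas=[[[0,0,0],[0,0,-0.29]],[[0,0,0],[0,0,-0.29]],[[0,0,0],[0,0,-0.29]],[[0,0,0],[0,0,-0.29]],[[0,0,0],[0,0,-0.23]],[[0,0,0],[0,0,0]],[[0,0,0],[0,0,0]]])

```text
time_s: 29.45
ee_pos: [582.3, -139.1, 125.3]
ee_rot: [-179.9, -0.0, 88.6]
force: [0.1, -0.8, -0.9]
gripper_width: 50.2
gripper_force: 0.0
```

```bash
python3 - <<'E'
from fit import *
for cam in('wrist','side'):
    grab_frame(cam)
    for t in fittubes(cam):print(cam,*t)
E
python3 plan.py 553 -140 -16 89
```

```text
wrist long 0.67 [ 551.4 -138.2   90.1] 0.186
side short 0.8 [ 419.9 -351.7  -80.6] 0.383
side medium 0.64 [516.4 156.   -1.4] 0.425
side long 0.97 [ 551.6 -141.5  -88.1] 0.458
side long 0.65 [ 600.2 -347.9   84.9] 0.426
side long 0.46 [524.8 154.  -11.1] 0.844
pos [ 582.8 -139.2  125.8] [180.    0.   88.7] shift [-0.0028 -0.0596  0.2835] rows>= 2.897282654138261
turn [ 0.      0.0002 -0.0098] rows>= 0.03281876766894703 shift after turn [-0.0026 -0.0596  0.2835]
```

Call:
send_rows(deltas=[[[-0.001,-0.0625,0],[0,0,-0.01]],[[0,0,0.08],[0,0,0]],[[0,0,0.08],[0,0,0]],[[0,0,0.06],[0,0,0]],[[0,0,0.035],[0,0,0]],[[0,0,0.015],[0,0,0]],[[0,0,0.013],[0,0,0]],[[0,0,0],[0,0,0]],[[0,0,0],[0,0,0]]])

```text
time_s: 30.75
ee_pos: [552.4, -139.2, -14.9]
ee_rot: [179.9, 0.0, 89.0]
force: [0.8, -0.0, -0.6]
gripper_width: 50.0
gripper_force: 0.0
```

Call:
send_rows(deltas=[[[0,0,0],[0,0,0]],[[0,0,0],[0,0,0]],[[0,0,0],[0,0,0]],[[0,0,0],[0,0,0]],[[0,0,0],[0,0,0]],[[0,0,0],[0,0,0]]], grip=1, grip_force=25)

```text
time_s: 31.35
ee_pos: [551.5, -139.0, -15.4]
ee_rot: [-180.0, 0.0, 89.0]
force: [-1.4, 0.0, 4.1]
gripper_width: 25.6
gripper_force: 25.0
```

Call:
send_rows(deltas=[[[0,0,-0.04],[0,0,0]],[[0,0,-0.08],[0,0,0]],[[0,0,-0.08],[0,0,0]],[[0,0,-0.08],[0,0,0]],[[0,0,0],[0,0,0]],[[0,0,0],[0,0,0]]])

```text
time_s: 31.95
ee_pos: [551.9, -139.1, 124.7]
ee_rot: [179.9, 0.0, 89.0]
force: [-0.4, 0.3, -0.9]
gripper_width: 25.2
gripper_force: 25.0
```

Call:
send_rows(deltas=[[[0,0,0],[0,0,0.285]],[[0,0,0],[0,0,0.285]],[[0,0,0],[0,0,0.285]],[[0,0,0],[0,0,0.285]],[[0,0,0],[0,0,0.285]],[[0,0,0],[0,0,0.285]],[[0,0,0],[0,0,0.285]],[[0,0,0],[0,0,0.285]],[[0,0,0],[0,0,0.285]],[[0,0,0],[0,0,0.285]]])

```text
time_s: 32.95
ee_pos: [550.1, -138.6, 121.7]
ee_rot: [-179.9, 0.3, 7.0]
force: [0.4, -0.2, -1.7]
gripper_width: 25.8
gripper_force: 25.0
```

Call:
send_rows(deltas=[[[0,0,0],[0,0,0.287]],[[0.0165,-0.0853,0],[0,0,0]],[[0.0165,-0.0853,0],[0,0,0]],[[0.0165,-0.0853,0],[0,0,0]],[[0.0165,-0.0853,0],[0,0,0]],[[0.0165,-0.0853,0],[0,0,0]],[[0.0165,-0.0853,0],[0,0,0]],[[0.0165,-0.0853,0],[0,0,0]],[[0.0165,-0.0853,0],[0,0,0]],[[0,0,0],[0,0,0]]])

```text
time_s: 33.95
ee_pos: [622.1, 206.3, 121.1]
ee_rot: [-179.9, 0.2, -0.6]
force: [0.5, -0.6, -0.5]
gripper_width: 25.5
gripper_force: 25.0
```

Call:
send_rows(deltas=[[[0,0,0],[0,0,0]],[[0,0,0],[0,0,0]]])

```text
time_s: 34.15
ee_pos: [621.6, 199.9, 122.6]
ee_rot: [179.9, 0.2, -0.9]
force: [0.1, -0.4, -1.2]
gripper_width: 25.3
gripper_force: 25.0
```

```bash
python3 plan.py 623.1 201.1 -8.5 -0.9
python3 - <<'E'
from fit import *
im=grab_frame('wrist');c=calibration('wrist');s=state();print(s['gripper_width'])
# red cap far end: extent in the column band in front of the tool
hsv=cv2.cvtColor(im,cv2.COLOR_RGB2HSV);m=((hsv[...,0]<6)|(hsv[...,0]>174))&(hsv[...,1]>180)&(hsv[...,2]>90);m[:,:240]=0;m[:,330:]=0;m[250:]=0
v,u=np.nonzero(m);print('cap px',u.min(),u.max(),v.min(),v.max(),len(u))
zc=s['ee_pos'][2]+15.4+14
print('predicted far cap top edge if centred:',[proj(c,(s['ee_pos'][0]+55,s['ee_pos'][1],zc+dz)).round(1) for dz in(14,-14)],proj(c,(s['ee_pos'][0]+45,s['ee_pos'][1],zc+14)).round(1))
E
```

```text
pos [621.6 199.9 122.6] [179.9   0.2  -0.9] shift [ 0.0038 -0.0028  0.2621] rows>= 2.6216167864244158
turn [0.0032 0.0061 0.0009] rows>= 0.020494496842012926 shift after turn [ 0.003  -0.0024  0.2621]
25.645062707516015
cap px 255 312 153 176 1300
predicted far cap top edge if centred: [array([281.3, 156.9]), array([281.6, 152.6])] [281.7 178.7]
```

Call:
send_rows(deltas=[[[0.001,-0.003,0.06],[0,0,0]],[[0,0,0.06],[0,0,0]],[[0,0,0.06],[0,0,0]],[[0,0,0.04],[0,0,0]],[[0,0,0.02],[0,0,0]],[[0,0,0.015],[0,0,0]],[[0,0,0.005],[0,0,0]],[[0,0,0],[0,0,0]],[[0,0,0],[0,0,0]],[[0,0,0],[0,0,0]]])

```text
time_s: 35.2
ee_pos: [623.7, 202.9, -4.8]
ee_rot: [-180.0, -0.1, -0.8]
force: [-0.2, 0.4, -0.6]
gripper_width: 25.1
gripper_force: 25.0
```

Call:
send_rows(deltas=[[[-0.003,0.002,0.004],[0,0,0]],[[0,0,0.003],[0,0,0]],[[0,0,0],[0,0,0]]])

```text
time_s: 35.5
ee_pos: [621.4, 201.6, -9.3]
ee_rot: [180.0, 0.0, -0.8]
force: [0.6, 0.2, -1.0]
gripper_width: 25.5
gripper_force: 25.0
```

Call:
send_rows(deltas=[[[0,0,0],[0,0,0]],[[0,0,0],[0,0,0]],[[0,0,0],[0,0,0]],[[0,0,0],[0,0,0]],[[0,0,-0.03],[0,0,0]],[[0,0,-0.08],[0,0,0]],[[0,0,-0.08],[0,0,0]],[[0,0,-0.08],[0,0,0]],[[0,0,0],[0,0,0]],[[0,0,0],[0,0,0]]], grip=0.45)

```text
time_s: 36.5
ee_pos: [622.3, 201.9, 128.0]
ee_rot: [-179.9, -0.2, -0.8]
force: [0.3, -0.3, -0.5]
gripper_width: 50.3
gripper_force: 0.0
```

```bash
python3 meas.py; python3 plan.py 600 -348 125 82
```

```text
top short 0.68 [ 417.4 -347.2  -81.8] 0.328
top medium 0.8 [ 5.089e+02  1.648e+02 -3.000e-01] 0.279
top long 0.66 [597.9 203.2  11.6] 1.296
side short 0.71 [ 417.7 -346.9  -82.4] 0.195
side medium 0.69 [513.9 157.1  -2.6] 0.415
side long 0.89 [636.1 195.4  -3.5] 0.591
side long 0.7 [ 598.3 -347.4   86.9] 0.533
36.9 [621.2 201.5 124.8] [ 1.8e+02  1.0e-01 -8.0e-01] 50.07627698330109
pos [621.2 201.5 124.8] [ 1.8e+02  1.0e-01 -8.0e-01] shift [-2.6300e-02  1.0996e+00  3.0000e-04] rows>= 10.999045954390587
turn [-1.3000e-03  3.5000e-03 -2.8918e+00] rows>= 9.639420941236036 shift after turn [-1.0943e+00  1.1090e-01 -4.0000e-04]
```

Run:
```python
from h import *
c=calibration('top');print(ray(c,(338,165),0),ray(c,(338,148),100))
```

```text
[ 704.85783406 -311.70183182    0.        ] [ 722.36084792 -300.51632912  100.        ]
```

Call:
send_rows(deltas=[[[-0.0022,0.0916,0],[0,0,0]],[[-0.0022,0.0916,0],[0,0,0]],[[-0.0022,0.0916,0],[0,0,0]],[[-0.0022,0.0916,0],[0,0,0]],[[-0.0022,0.0916,0],[0,0,0]],[[-0.0022,0.0916,0],[0,0,0]],[[-0.0022,0.0916,0],[0,0,0]],[[-0.0022,0.0916,0],[0,0,0]],[[-0.0022,0.0916,0],[0,0,0]],[[-0.0022,0.0916,0],[0,0,0]]])

```text
time_s: 37.9
ee_pos: [603.5, -257.9, 125.4]
ee_rot: [-180.0, 0.0, -0.8]
force: [0.7, 0.2, -0.6]
gripper_width: 50.5
gripper_force: 0.0
```

Call:
send_rows(deltas=[[[-0.0022,0.0916,0],[0,0,0]],[[-0.0022,0.0916,0],[0,0,0]],[[0,0,0],[0,0,-0.289]],[[0,0,0],[0,0,-0.289]],[[0,0,0],[0,0,-0.289]],[[0,0,0],[0,0,-0.289]],[[0,0,0],[0,0,-0.289]],[[0,0,0],[0,0,-0.289]],[[0,0,0],[0,0,-0.289]],[[0,0,0],[0,0,-0.289]]])

```text
time_s: 38.9
ee_pos: [600.2, -347.6, 125.2]
ee_rot: [-180.0, -0.0, 65.7]
force: [-0.3, 0.4, 0.9]
gripper_width: 50.1
gripper_force: 0.0
```

Call:
send_rows(deltas=[[[0,0,0],[0,0,-0.289]],[[0,0,0],[0,0,-0.289]],[[0,0,0],[0,0,0]],[[0,0,0],[0,0,0]]])

```text
time_s: 39.3
ee_pos: [600.2, -347.6, 125.4]
ee_rot: [-180.0, -0.0, 81.8]
force: [-0.9, -1.0, -0.9]
gripper_width: 50.2
gripper_force: 0.0
```

```bash
python3 - <<'E'
from fit import *
for cam in('wrist','top'):
    save(cam,f'{cam}9.png')
    for t in fittubes(cam):print(cam,*t)
E
python3 plan.py 599.5 -347.5 -16 82
```

```text
wrist short 0.6 [ 420.1 -343.7  100.2] 0.894
wrist long 0.97 [ 598.5 -346.3   80.4] 0.122
top medium 0.65 [5.090e+02 1.646e+02 2.000e-01] 0.212
top long 0.71 [622.4 203.1   1.2] 0.425
pos [ 600.3 -347.7  125.8] [180.    0.   81.9] shift [ 2.000e-04 -1.700e-03  2.836e-01] rows>= 2.8357578051135977
turn [ 0.0001  0.0001 -0.0027] rows>= 0.00890302586784735 shift after turn [ 1.000e-04 -1.600e-03  2.836e-01]
```

View pics/top9.png

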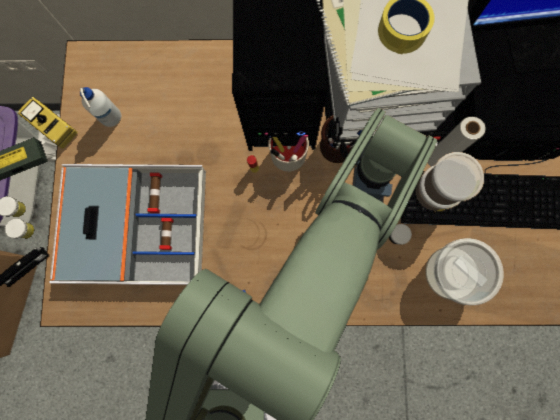

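Both placed tubes lie in their rows: medium at (166,234) and long at (154,193). The window is open. Now I pick up the second long tube.

Call:
send_rows(deltas=[[[0.001,-0.0025,0],[0,0,0.025]],[[0,0,0.08],[0,0,0]],[[0,0,0.08],[0,0,0]],[[0,0,0.06],[0,0,0]],[[0,0,0.035],[0,0,0]],[[0,0,0.015],[0,0,0]],[[0,0,0.013],[0,0,0]],[[0,0,0],[0,0,0]],[[0,0,0],[0,0,0]]])

```text
time_s: 40.6
ee_pos: [599.9, -347.4, -14.6]
ee_rot: [179.9, 0.1, 81.2]
force: [-0.9, 0.2, 0.6]
gripper_width: 50.1
gripper_force: 0.0
```

Call:
send_rows(deltas=[[[0,0,0],[0,0,0]],[[0,0,0],[0,0,0]],[[0,0,0],[0,0,0]],[[0,0,0],[0,0,0]],[[0,0,0],[0,0,0]],[[0,0,0],[0,0,0]]], grip=1, grip_force=25)

```text
time_s: 41.2
ee_pos: [599.2, -347.1, -15.2]
ee_rot: [180.0, 0.0, 81.2]
force: [-0.9, 0.9, 2.5]
gripper_width: 25.5
gripper_force: 25.0
```

Call:
send_rows(deltas=[[[0,0,-0.04],[0,0,0]],[[0,0,-0.08],[0,0,0]],[[0,0,-0.08],[0,0,0]],[[0,0,-0.08],[0,0,0]],[[0,0,0],[0,0,0]],[[0,0,0],[0,0,0]]])

```text
time_s: 41.8
ee_pos: [599.4, -347.1, 124.8]
ee_rot: [179.9, 0.0, 81.2]
force: [-0.3, 0.1, -1.4]
gripper_width: 25.6
gripper_force: 25.0
```

```bash
python3 plan.py 622.2 122 125 -0.9
```

```text
pos [ 599.4 -347.1  124.8] [179.9   0.   81.2] shift [ 0.9343 -0.0977 -0.0011] rows>= 9.393558741007151
turn [ 3.4000e-03 -1.0000e-03  2.8672e+00] rows>= 9.557484834808015 shift after turn [ 3.090e-02 -9.388e-01 -3.000e-04]
```

Call:
send_rows(deltas=[[[0,0,0],[0,0,0.2867]],[[0,0,0],[0,0,0.2867]],[[0,0,0],[0,0,0.2867]],[[0,0,0],[0,0,0.2867]],[[0,0,0],[0,0,0.2867]],[[0,0,0],[0,0,0.2867]],[[0,0,0],[0,0,0.2867]],[[0,0,0],[0,0,0.2867]],[[0,0,0],[0,0,0.2867]],[[0,0,0],[0,0,0.2867]]])

```text
time_s: 42.8
ee_pos: [597.8, -346.2, 121.2]
ee_rot: [-179.9, 0.3, -1.2]
force: [0.9, -0.8, -0.6]
gripper_width: 25.7
gripper_force: 25.0
```

Call:
send_rows(deltas=[[[0.0031,-0.0939,0],[0,0,0]],[[0.0031,-0.0939,0],[0,0,0]],[[0.0031,-0.0939,0],[0,0,0]],[[0.0031,-0.0939,0],[0,0,0]],[[0.0031,-0.0939,0],[0,0,0]],[[0.0031,-0.0939,0],[0,0,0]],[[0.0031,-0.0939,0],[0,0,0]],[[0.0031,-0.0939,0],[0,0,0]],[[0.0031,-0.0939,0],[0,0,0]],[[0.0031,-0.0939,0],[0,0,0]]])

```text
time_s: 43.8
ee_pos: [620.3, 123.8, 121.5]
ee_rot: [179.9, 0.3, -0.9]
force: [0.9, 0.4, -0.8]
gripper_width: 25.5
gripper_force: 25.0
```

Call:
send_rows(deltas=[[[0,0,0],[0,0,0]],[[0,0,0],[0,0,0]],[[0,0,0],[0,0,0]]])

```text
time_s: 44.1
ee_pos: [621.1, 121.0, 122.7]
ee_rot: [179.9, 0.2, -0.9]
force: [0.7, 0.0, -0.6]
gripper_width: 25.7
gripper_force: 25.0
```

```bash
cat > cap.py <<'E'
from h import *
import sys
L=float(sys.argv[1])
im=grab_frame('wrist');c=calibration('wrist');s=state();print(s['gripper_width'])
hsv=cv2.cvtColor(im,cv2.COLOR_RGB2HSV);m=((hsv[...,0]<6)|(hsv[...,0]>174))&(hsv[...,1]>180)&(hsv[...,2]>90);m[:,:240]=0;m[:,330:]=0;m[250:]=0
v,u=np.nonzero(m);print('cap px',u.min(),u.max(),v.min(),v.max(),len(u))
zc=s['ee_pos'][2]+15.4+14
print('predicted if centred:',proj(c,(s['ee_pos'][0]+L/2,s['ee_pos'][1],zc-14)).round(1),proj(c,(s['ee_pos'][0]+L/2-10,s['ee_pos'][1],zc+14)).round(1))
E
python3 cap.py 110; python3 plan.py 622.2 122 -9 -0.9
```

```text
25.336750223265277
cap px 256 313 152 175 1258
predicted if centred: [281.5 152.5] [281.6 178.6]
pos [621.4 120.7 123.1] [ 1.799e+02  1.000e-01 -1.000e+00] shift [ 0.0021 -0.0029  0.2642] rows>= 2.6425028817354583
turn [ 0.0019  0.0042 -0.0028] rows>= 0.013966383896720532 shift after turn [ 0.0015 -0.0026  0.2642]
```

Call:
send_rows(deltas=[[[0,-0.002,0.06],[0,0,0]],[[0,0,0.06],[0,0,0]],[[0,0,0.06],[0,0,0]],[[0,0,0.04],[0,0,0]],[[0,0,0.02],[0,0,0]],[[0,0,0.015],[0,0,0]],[[0,0,0.005],[0,0,0]],[[0,0,0],[0,0,0]],[[0,0,0],[0,0,0]],[[0,0,0],[0,0,0]]])

```text
time_s: 45.15
ee_pos: [622.7, 123.3, -4.8]
ee_rot: [-180.0, -0.1, -0.9]
force: [-0.1, 0.9, -1.2]
gripper_width: 25.8
gripper_force: 25.0
```

Call:
send_rows(deltas=[[[-0.001,0,0.004],[0,0,0]],[[0,0,0.003],[0,0,0]],[[0,0,0],[0,0,0]]])

```text
time_s: 45.45
ee_pos: [621.5, 123.3, -9.2]
ee_rot: [180.0, -0.0, -0.9]
force: [0.4, 0.5, -1.5]
gripper_width: 25.7
gripper_force: 25.0
```

Call:
send_rows(deltas=[[[0,0,0],[0,0,0]],[[0,0,0],[0,0,0]],[[0,0,0],[0,0,0]],[[0,0,0],[0,0,0]],[[0,0,-0.03],[0,0,0]],[[0,0,-0.08],[0,0,0]],[[0,0,-0.08],[0,0,0]],[[0,0,-0.08],[0,0,0]],[[0,0,0],[0,0,0]],[[0,0,0],[0,0,0]]], grip=0.45)

```text
time_s: 46.45
ee_pos: [621.9, 123.3, 126.7]
ee_rot: [-180.0, -0.1, -0.9]
force: [-0.4, 0.1, 0.3]
gripper_width: 50.6
gripper_force: 0.0
```

```bash
python3 meas.py; python3 plan.py 418.2 -347.3 125 97.5
```

```text
top short 0.78 [ 418.  -347.1  -83.8] 0.082
top medium 0.75 [508.4 165.1   4.7] 0.409
top long 0.51 [609.4 124.2   0.7] 0.904
side short 0.61 [ 417.6 -346.8  -82.3] 0.189
side medium 0.62 [514.  158.4  -2.1] 0.381
side long 0.94 [637.5 192.5  -3.1] 0.467
side long 0.83 [637.  114.6  -6.2] 0.653
side long 0.55 [435.7 386.   35.5] 0.927
46.85 [621.1 123.1 124.7] [ 1.8e+02  1.0e-01 -9.0e-01] 50.39009151137685
pos [621.1 123.1 124.7] [ 1.8e+02  1.0e-01 -9.0e-01] shift [-3.911e-01  9.471e-01  5.000e-04] rows>= 10.246584785982584
turn [-2.2000e-03  3.1000e-03 -3.4348e+00] rows>= 11.449350927475697 shift after turn [-8.798e-01 -5.252e-01 -5.000e-04]
```

Call:
send_rows(deltas=[[[-0.0326,0.0789,0],[0,0,0]],[[-0.0326,0.0789,0],[0,0,0]],[[-0.0326,0.0789,0],[0,0,0]],[[-0.0326,0.0789,0],[0,0,0]],[[-0.0326,0.0789,0],[0,0,0]],[[-0.0326,0.0789,0],[0,0,0]],[[-0.0326,0.0789,0],[0,0,0]],[[-0.0326,0.0789,0],[0,0,0]],[[-0.0326,0.0789,0],[0,0,0]],[[-0.0326,0.0789,0],[0,0,0]]])

```text
time_s: 47.85
ee_pos: [451.4, -270.1, 125.7]
ee_rot: [180.0, -0.0, -0.9]
force: [0.9, -0.2, 0.2]
gripper_width: 50.1
gripper_force: 0.0
```

Call:
send_rows(deltas=[[[-0.0326,0.0789,0],[0,0,0]],[[-0.0326,0.0789,0],[0,0,0]],[[0,0,0],[0,0,-0.285]],[[0,0,0],[0,0,-0.285]],[[0,0,0],[0,0,-0.285]],[[0,0,0],[0,0,-0.285]],[[0,0,0],[0,0,-0.285]],[[0,0,0],[0,0,-0.285]],[[0,0,0],[0,0,-0.285]],[[0,0,0],[0,0,-0.285]]])

```text
time_s: 48.85
ee_pos: [418.5, -347.0, 125.5]
ee_rot: [-180.0, -0.0, 64.8]
force: [-0.9, -0.0, -0.2]
gripper_width: 49.9
gripper_force: 0.0
```

Call:
send_rows(deltas=[[[0,0,0],[0,0,-0.285]],[[0,0,0],[0,0,-0.285]],[[0,0,0],[0,0,-0.285]],[[0,0,0],[0,0,-0.285]],[[0,0,0],[0,0,0]],[[0,0,0],[0,0,0]]])

```text
time_s: 49.45
ee_pos: [418.5, -347.0, 125.6]
ee_rot: [-180.0, -0.0, 96.9]
force: [-0.4, 0.3, -0.0]
gripper_width: 50.0
gripper_force: 0.0
```

```bash
python3 - <<'E'
from fit import *
grab_frame('wrist')
for t in fittubes('wrist'):print(*t)
E
python3 plan.py 418 -347 -16 97
```

```text
short 0.71 [ 418.4 -345.9  -84.7] 0.122
long 0.7 [ 420.7 -370.9  -84.8] 0.901
pos [ 418.5 -347.1  125.7] [180.   0.  97.] shift [ 0.0003 -0.001   0.2835] rows>= 2.8348956245402017
turn [0.0001 0.0001 0.0001] rows>= 0.00041544139058698545 shift after turn [ 2.000e-04 -1.000e-03  2.835e-01]
```

Call:
send_rows(deltas=[[[0.001,0,0],[0,0,0.012]],[[0,0,0.08],[0,0,0]],[[0,0,0.08],[0,0,0]],[[0,0,0.06],[0,0,0]],[[0,0,0.035],[0,0,0]],[[0,0,0.015],[0,0,0]],[[0,0,0.013],[0,0,0]],[[0,0,0],[0,0,0]],[[0,0,0],[0,0,0]]])

```text
time_s: 50.55
ee_pos: [419.1, -347.1, -14.9]
ee_rot: [179.9, 0.1, 96.7]
force: [-0.4, -0.3, 0.3]
gripper_width: 50.0
gripper_force: 0.0
```

Call:
send_rows(deltas=[[[0,0,0],[0,0,0]],[[0,0,0],[0,0,0]],[[0,0,0],[0,0,0]],[[0,0,0],[0,0,0]],[[0,0,0],[0,0,0]],[[0,0,0],[0,0,0]]], grip=1, grip_force=25)

```text
time_s: 51.15
ee_pos: [418.6, -346.7, -15.3]
ee_rot: [180.0, 0.0, 96.7]
force: [-0.2, 0.1, 5.2]
gripper_width: 25.5
gripper_force: 24.9
```

Call:
send_rows(deltas=[[[0,0,-0.04],[0,0,0]],[[0,0,-0.08],[0,0,0]],[[0,0,-0.08],[0,0,0]],[[0,0,-0.08],[0,0,0]],[[0,0,0],[0,0,0]],[[0,0,0],[0,0,0]]])

```text
time_s: 51.75
ee_pos: [418.6, -346.7, 124.7]
ee_rot: [179.9, 0.1, 96.7]
force: [-0.5, -0.1, -0.9]
gripper_width: 25.3
gripper_force: 24.9
```

```bash
python3 plan.py 416.5 164 125 -0.9
```

```text
pos [ 418.6 -346.7  124.7] [1.799e+02 1.000e-01 9.670e+01] shift [ 1.0147  0.1156 -0.0016] rows>= 10.213153079169835
turn [3.3000e-03 0.0000e+00 3.4082e+00] rows>= 11.36059155101245 shift after turn [-2.0200e-02 -1.0211e+00 -6.0000e-04]
```

Call:
send_rows(deltas=[[[0,0,0],[0,0,0.284]],[[0,0,0],[0,0,0.284]],[[0,0,0],[0,0,0.284]],[[0,0,0],[0,0,0.284]],[[0,0,0],[0,0,0.284]],[[0,0,0],[0,0,0.284]],[[0,0,0],[0,0,0.284]],[[0,0,0],[0,0,0.284]],[[0,0,0],[0,0,0.284]],[[0,0,0],[0,0,0.284]]])

```text
time_s: 52.75
ee_pos: [417.3, -345.5, 121.8]
ee_rot: [-179.8, 0.2, 15.0]
force: [0.2, 0.0, -0.5]
gripper_width: 25.6
gripper_force: 24.9
```

Call:
send_rows(deltas=[[[0,0,0],[0,0,0.284]],[[0,0,0],[0,0,0.284]],[[-0.0017,-0.0851,0],[0,0,0]],[[-0.0017,-0.0851,0],[0,0,0]],[[-0.0017,-0.0851,0],[0,0,0]],[[-0.0017,-0.0851,0],[0,0,0]],[[-0.0017,-0.0851,0],[0,0,0]],[[-0.0017,-0.0851,0],[0,0,0]],[[-0.0017,-0.0851,0],[0,0,0]],[[-0.0017,-0.0851,0],[0,0,0]]])

```text
time_s: 53.75
ee_pos: [415.2, -4.4, 122.4]
ee_rot: [-180.0, 0.2, -0.9]
force: [0.2, -0.2, -0.1]
gripper_width: 25.6
gripper_force: 24.9
```

Call:
send_rows(deltas=[[[-0.0017,-0.0851,0],[0,0,0]],[[-0.0017,-0.0851,0],[0,0,0]],[[-0.0017,-0.0851,0],[0,0,0]],[[-0.0017,-0.0851,0],[0,0,0]],[[0,0,0],[0,0,0]],[[0,0,0],[0,0,0]],[[0,0,0],[0,0,0]]])

```text
time_s: 54.45
ee_pos: [415.3, 162.9, 123.1]
ee_rot: [179.9, 0.2, -0.9]
force: [0.1, 0.8, -0.2]
gripper_width: 25.9
gripper_force: 24.9
```

```bash
python3 cap.py 60; python3 plan.py 416.5 164 -9 -0.9
```

```text
25.75455080404158
cap px 256 329 0 225 3306
predicted if centred: [282.3 197.7] [282.5 229.9]
pos [415.7 162.8 123.4] [ 1.799e+02  1.000e-01 -1.000e+00] shift [ 0.0021 -0.0028  0.2648] rows>= 2.6483387806006324
turn [ 0.0023  0.0038 -0.0029] rows>= 0.012504408241603026 shift after turn [ 0.0016 -0.0025  0.2648]
```

Call:
send_rows(deltas=[[[0,-0.001,0.06],[0,0,0]],[[0,0,0.06],[0,0,0]],[[0,0,0.06],[0,0,0]],[[0,0,0.04],[0,0,0]],[[0,0,0.02],[0,0,0]],[[0,0,0.015],[0,0,0]],[[0,0,0.005],[0,0,0]],[[0,0,0],[0,0,0]],[[0,0,0],[0,0,0]],[[0,0,0],[0,0,0]]])

```text
time_s: 55.5
ee_pos: [416.8, 164.9, -5.1]
ee_rot: [-180.0, -0.1, -0.9]
force: [-0.1, 0.7, -0.6]
gripper_width: 25.5
gripper_force: 24.9
```

Call:
send_rows(deltas=[[[-0.001,0,0.004],[0,0,0]],[[0,0,0.003],[0,0,0]],[[0,0,0],[0,0,0]]])

```text
time_s: 55.8
ee_pos: [415.8, 164.7, -9.3]
ee_rot: [180.0, -0.0, -0.9]
force: [0.2, 0.4, -0.1]
gripper_width: 25.4
gripper_force: 24.9
```

Call:
send_rows(deltas=[[[0,0,0],[0,0,0]],[[0,0,0],[0,0,0]],[[0,0,0],[0,0,0]],[[0,0,0],[0,0,0]],[[0,0,-0.03],[0,0,0]],[[0,0,-0.08],[0,0,0]],[[0,0,-0.08],[0,0,0]],[[0,0,-0.08],[0,0,0]],[[0,0,0],[0,0,0]],[[0,0,0],[0,0,0]]], grip=0.45)

```text
time_s: 56.8
ee_pos: [416.0, 164.7, 126.3]
ee_rot: [-180.0, -0.1, -0.9]
force: [-1.0, -0.3, -0.5]
gripper_width: 50.0
gripper_force: 0.0
```

Call:
send_rows(deltas=[[[0.0464,-0.0757,0],[0,0,0]],[[0.0464,-0.0757,0],[0,0,0]],[[0.0464,-0.0757,0],[0,0,0]],[[0.0464,-0.0757,0],[0,0,0]],[[0.0464,-0.0757,0],[0,0,0]],[[0,0,0],[0,0,0]],[[0,0,0],[0,0,0]]])

```text
time_s: 57.5
ee_pos: [533.5, 351.7, 122.8]
ee_rot: [179.8, 0.3, -0.8]
force: [-0.6, -0.3, 0.0]
gripper_width: 50.3
gripper_force: 0.0
```

```bash
python3 - <<'E'
from h import *
a=cv2.resize(grab_frame('top')[140:300,40:440],(800,320));b=cv2.resize(grab_frame('side')[170:420,0:400],(440,275))
save('','all.png',np.vstack([a,np.hstack([b,np.zeros((275,360,3),np.uint8)])]))
E
python3 plan.py 535.1 352.3 47 -0.9
```

```text
pos [533.4 350.7 124.1] [179.9   0.2  -0.9] shift [ 0.0038 -0.0037  0.1543] rows>= 1.543670834971758
turn [ 0.0049  0.0062 -0.0006] rows>= 0.020728183919774823 shift after turn [ 0.0034 -0.0033  0.1543]
```

View pics/all.png

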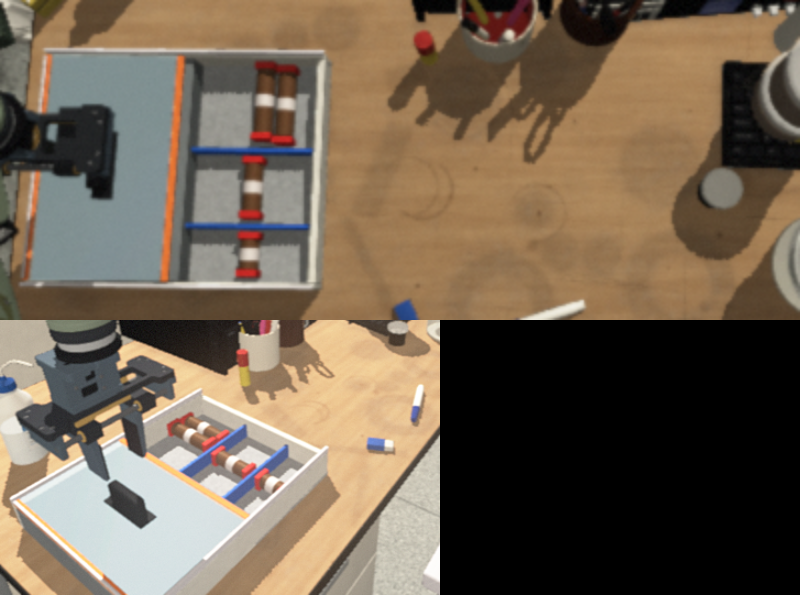

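All four tubes lie flat in their rows: the two long ones side by side at the back, the medium in the middle and the short in front. The desk is clear, and the jar and glue stick are untouched. Now I shut the window.

Call:
send_rows(deltas=[[[0.003,-0.003,0],[0,0,0]],[[0,0,0.05],[0,0,0]],[[0,0,0.05],[0,0,0]],[[0,0,0.04],[0,0,0]],[[0,0,0.014],[0,0,0]],[[0,0,0],[0,0,0]],[[0,0,0],[0,0,0]]])

```text
time_s: 58.3
ee_pos: [536.9, 353.6, 49.9]
ee_rot: [-179.9, -0.1, -0.9]
force: [0.3, 0.0, 1.0]
gripper_width: 50.1
gripper_force: 0.0
```

Call:
send_rows(deltas=[[[0,0,0],[0,0,0]],[[0,0,0],[0,0,0]],[[0,0,0],[0,0,0]],[[0,0,0],[0,0,0]],[[0,0,0],[0,0,0]],[[0,0,0],[0,0,0]],[[0,0,0],[0,0,0]]], grip=1, grip_force=20)

```text
time_s: 59.0
ee_pos: [536.3, 352.6, 48.9]
ee_rot: [179.9, 0.0, -0.9]
force: [-0.3, -5.3, 4.3]
gripper_width: 15.9
gripper_force: 20.0
```

Gripped; 190 mm to the right.

Call:
send_rows(deltas=[[[0,0.04,0],[0,0,0]],[[0,0.04,0],[0,0,0]],[[0,0.04,0],[0,0,0]],[[0,0.04,0],[0,0,0]],[[0,0.04,0],[0,0,0]],[[0,0.04,0],[0,0,0]],[[0,0.04,0],[0,0,0]],[[0,0.04,0],[0,0,0]],[[0,0.03,0],[0,0,0]],[[0,0.016,0],[0,0,0]]])

```text
time_s: 60.0
ee_pos: [533.8, 168.5, 48.9]
ee_rot: [180.0, -0.1, -1.0]
force: [2.9, 1.8, 0.9]
gripper_width: 15.6
gripper_force: 20.0
```

Call:
send_rows(deltas=[[[0,0.006,0],[0,0,0]],[[0,0,0],[0,0,0]],[[0,0,0],[0,0,0]]])

```text
time_s: 60.3
ee_pos: [533.8, 167.6, 48.9]
ee_rot: [180.0, -0.1, -0.9]
force: [2.5, -1.1, 3.0]
gripper_width: 15.8
gripper_force: 20.0
```

Call:
send_rows(deltas=[[[0,0.004,0],[0,0,0]],[[0,0.004,0],[0,0,0]],[[0,0,0],[0,0,0]]])

```text
time_s: 60.6
ee_pos: [533.7, 163.8, 48.9]
ee_rot: [-180.0, -0.1, -0.9]
force: [2.4, 1.1, 2.8]
gripper_width: 15.8
gripper_force: 20.0
```

Call:
send_rows(deltas=[[[0,0.004,0],[0,0,0]],[[0,0,0],[0,0,0]]])

```text
time_s: 60.8
ee_pos: [533.7, 162.7, 48.9]
ee_rot: [-179.9, -0.1, -0.9]
force: [3.0, 5.5, 2.0]
gripper_width: 15.9
gripper_force: 20.0
```

Call:
send_rows(deltas=[[[0,0.004,0],[0,0,0]],[[0,0,0],[0,0,0]]])

```text
time_s: 61.0
ee_pos: [533.7, 162.8, 48.9]
ee_rot: [-179.7, -0.1, -1.0]
force: [2.7, 11.9, 1.0]
gripper_width: 15.9
gripper_force: 20.0
```

The window is at its shut stop. I release the fin, lift clear and check.

Call:
send_rows(deltas=[[[0,0,0],[0,0,0]],[[0,0,0],[0,0,0]],[[0,0,0],[0,0,0]],[[0,0,0],[0,0,0]],[[0,0,0],[0,0,0]],[[0,0,-0.05],[0,0,0]],[[0,0,-0.08],[0,0,0]],[[0,0,-0.08],[0,0,0]],[[0,0,-0.05],[0,0,0]],[[0,0,0],[0,0,0]]], grip=0.45)

```text
time_s: 62.0
ee_pos: [535.5, 160.0, 182.9]
ee_rot: [-179.9, -0.5, -0.9]
force: [-0.1, -0.0, -0.4]
gripper_width: 50.3
gripper_force: 0.0
```

Call:
send_rows(deltas=[[[-0.06,0.08,0],[0,0,0]],[[-0.06,0.08,0],[0,0,0]],[[-0.02,0.08,0],[0,0,0]],[[0,0.08,0],[0,0,0]],[[0,0.08,0],[0,0,0]],[[0,0.06,0],[0,0,0]],[[0,0,0],[0,0,0]],[[0,0,0],[0,0,0]],[[0,0,0],[0,0,0]]])

```text
time_s: 62.9
ee_pos: [459.2, -68.6, 178.1]
ee_rot: [-180.0, 0.1, -0.9]
force: [-1.2, 0.0, 0.3]
gripper_width: 50.0
gripper_force: 0.0
```

Run:
```python
from h import *
im=grab_frame('top');save('','fin.png',cv2.resize(im[140:300,40:440],(800,320)))
```

```text
(no output)
```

View pics/fin.png

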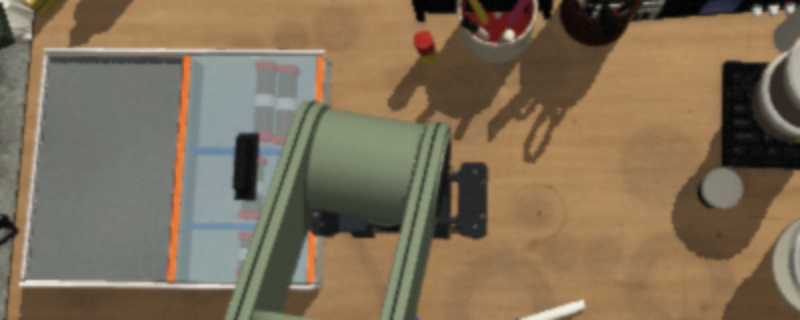

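The window is shut against the right end, with its orange edge at the right wall. The tubes show through it in their rows, and the jar and glue stick still stand in place.

```bash
python3 -c "
from workcell import *
print(job_done())"
```

```text
the job is handed in; nothing more can be done
None
```

Job handed in: the window was opened to its stop, all four tubes present (one short, one medium, two long) were laid flat front to back in their rows, the window was shut again to its stop, and the sample jar and glue stick were left where they stood.

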